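# Tip the filled cigar moulds into the press bed

## Task

Swing the hold bar wide open. Then lay every standing cigar mould down on the press bed with its brass plate up and its top end away from you: turn it so that the plate faces away from the bed, stand it at the bed's front edge, push it over against that edge (never tilt a mould in the air) and slide it squarely home against the back stop. When all the moulds lie home, swing the hold bar fully closed over them. Leave the tin, the mug and the measuring stick where they are.

Things in the scene. Friction and masses are not known exactly. Their poses are not given: they have to be found in the camera images.
- mould_a: Closed wooden mould: pale block, waxed (friction about 0.35), 64 x 64 mm section, 112 mm tall, 0.33 kg, at first standing on its foot, turned any way. Origin: centre of the foot face; z runs from foot to top end; +x points out of the one side with a brass plate (40 x 76 mm, flush). A yellow stripe on the top end runs along the plate-side edge. Two or three moulds are present.
- mould_b: Closed wooden mould: pale block, waxed (friction about 0.35), 64 x 64 mm section, 112 mm tall, 0.33 kg, at first standing on its foot, turned any way. Origin: centre of the foot face; z runs from foot to top end; +x points out of the one side with a brass plate (40 x 76 mm, flush). A yellow stripe on the top end runs along the plate-side edge. Two or three moulds are present.
- mould_c: Closed wooden mould: pale block, waxed (friction about 0.35), 64 x 64 mm section, 112 mm tall, 0.33 kg, at first standing on its foot, turned any way. Origin: centre of the foot face; z runs from foot to top end; +x points out of the one side with a brass plate (40 x 76 mm, flush). A yellow stripe on the top end runs along the plate-side edge. Two or three moulds are present.
- bed: Press bed, fixed: wooden board 15 mm thick, 137 deep (x), 400 wide (y), brass trim on the front edge nearest the robot. Origin: at table level, middle of the front edge; x points across the bed away from the robot, y left along the edge, z up. The edge is a 15 mm step that holds the foot of a mould pushed over high up; the mould falls on the bed.
- back_stop (a point): Middle of the near face of the pale back stop along the bed's far side, at the stop's top, 45 mm above the table and 122 mm beyond the front edge. The face spans the whole bed. A mould lying home against it has its foot face 10 mm beyond the bed's front edge (bed x = 0.010).
- hold_bar (a joint): Hold bar: flat steel bar 24 mm wide, 339 mm long from its pivot post, swinging level. 0 = closed, at its end stop, along the bed's +y over the moulds; grows as it opens away from the robot; 1.57 = along the bed's +x; at most 1.6 rad. Friction of 0.12 N m keeps it where left. It spans heights 87 to 99 mm, 8 mm above moulds lying on the bed.
- bar_post (a point): Axis of the hold bar's post (28 mm thick) at table level, near the right end of the bed: bed x = 0.060, y = -0.185.
- bar_knob (a point): On the axis of the hold bar's red upright knob, 90 mm from the post's axis, 132 mm above the table. The knob is a round rod 24 mm thick, from 99 to 157 mm above the table.
- tin: Bystander: closed round can, 72 mm across, 70 mm tall, standing among the moulds. Origin: centre of its underside.
- cup: Bystander: white mug, 80 mm across, 85 mm tall, left of the bed. Origin: centre of its underside.
- rule_stick: Bystander: flat wooden measuring stick 200 x 30 x 8 mm, left of the bed. Origin: centre of its underside.

How it is judged:
On the way, in this order (a step that is already met when the one before it is completed fails the run):
1. the hold bar is swung open, clear of the bed (value of joint hold_bar above 0.9 rad), for 0.2 s.
2. every mould lies on the bed, plate up, home against the back stop, with the hold bar still open (angle between each of mould_a, mould_b, mould_c's own x axis and vertical below 0.12 rad and angle between the z axis of each of mould_a, mould_b, mould_c and the x axis of bed, either way round below 0.15 rad and x of mould_a in the frame of bed between 0 and 0.025 m and y of mould_a in the frame of bed between -0.18 and 0.19 m and z of mould_a in the frame of bed between 0.037 and 0.057 m and linear speed of each of mould_a, mould_b, mould_c below 0.02 m/s and x of mould_b in the frame of bed between 0 and 0.025 m and y of mould_b in the frame of bed between -0.18 and 0.19 m and z of mould_b in the frame of bed between 0.037 and 0.057 m and x of mould_c in the frame of bed between 0 and 0.025 m and y of mould_c in the frame of bed between -0.18 and 0.19 m and z of mould_c in the frame of bed between 0.037 and 0.057 m and value of joint hold_bar above 0.6 rad), for 0.2 s.
3. the hold bar is swung closed over the moulds (value of joint hold_bar below 0.1 rad), for 0.2 s.
At the end, for the whole second after the job is handed in: Every mould present lies at rest on the bed, brass plate up (within 7 degrees), top end away from the robot, square to the back stop (within 8.5 degrees) and within 10 mm of it, and the hold bar is closed to within 0.1 rad (angle between each of mould_a, mould_b, mould_c's own x axis and vertical below 0.12 rad and angle between the z axis of each of mould_a, mould_b, mould_c and the x axis of bed, either way round below 0.15 rad and x of mould_a in the frame of bed between 0 and 0.025 m and y of mould_a in the frame of bed between -0.18 and 0.19 m and z of mould_a in the frame of bed between 0.037 and 0.057 m and linear speed of each of mould_a, mould_b, mould_c below 0.02 m/s and x of mould_b in the frame of bed between 0 and 0.025 m and y of mould_b in the frame of bed between -0.18 and 0.19 m and z of mould_b in the frame of bed between 0.037 and 0.057 m and x of mould_c in the frame of bed between 0 and 0.025 m and y of mould_c in the frame of bed between -0.18 and 0.19 m and z of mould_c in the frame of bed between 0.037 and 0.057 m and value of joint hold_bar below 0.1 rad); the robot touches nothing.
It fails at once if a mould is tilted in the air (leaning more than 30 degrees with its foot more than 90 mm up) ((angle between mould_a's own z axis and vertical above 0.52 rad and height (world z) of mould_a above 0.09 m) or (angle between mould_b's own z axis and vertical above 0.52 rad and height (world z) of mould_b above 0.09 m) or (angle between mould_c's own z axis and vertical above 0.52 rad and height (world z) of mould_c above 0.09 m)).
It fails at once if the tin, the mug or the measuring stick is moved more than 30 mm (distance of any of tin, cup, rule_stick from where it was at the start of the episode above 0.03 m).
Of mould_a, mould_b, mould_c only 2 to 3 are there at a start; the rules pass over those that are not, and their reading is None.
At some moment in a run one of mould_a, mould_b, mould_c may be knocked a few centimetres aside while the robot is not near it.
It also fails if it takes over 210 s, if anything falls off the work surface, if the arm or the gripper's body presses on something with over 40 N, if the wrist force passes 120 N, or if a joint passes its speed limit or range.

## Robot

A 6-joint arm with a two-finger parallel gripper is mounted at the origin on the work surface. World frame = base frame: x ahead of the robot, y to its left, z up, the work surface at z = 0. Lengths are in m, angles in rad, forces in N, time in s.
With the tool pointing down it reaches from about 0.425 to 0.95 m from the base axis. Payload 3.5 kg.
Tool frame: the origin (TCP) lies on the centre line of the jaws, within the pads' length; the fingertips stand tip_extent ahead of it and the grasp point (between the pads) lies 2 mm behind it (tip_extent is the distance from the TCP to the fingertips, in m); z points along the fingers, y is the direction in which the jaws open and shut (so a half turn about z gives the same grasp; the last joint's range is limited). The gripper opens to 85 mm and grips with 20 to 120 N. Pads are 22 mm wide; open, the fingers measure 114 mm over their backs; the gripper's body (76 mm by 85 mm) begins 54 mm behind the grasp point. The pads swing forward as they close: fully open they stand 13 mm farther back than shut.
Start: joints at [-1.467, 0.286, 1.577, -0, 1.279, -0.15], TCP at [0.17, -0.653, 0.248] pointing down, gripper open.
Joint ranges: [-2.77, 2.77], [-0.9, 2.22], [0.21, 2.48], [-1.53, 4.67], [0.24, 2.81], [-2.84, 2.84]. Speed limits (rad/s): [2.79, 2.79, 3.14, 3.14, 3.14, 3.14].

## Interface

Orientations are given as a unit quaternion [x, y, z, w].
In Python, from plant import * gives the robot as it stands.
- The arm moves only by the shell command python3 -m crank 'ROWS' [FORCE]. ROWS is JSON, a list of rows, each a list of 7 numbers: the gripper's target within -1 to 1 (shut at 1, half-way at 0, fully open at -1), then the shift along the tool's x, y, z in cm, then the turn, a rotation vector about the tool's x, y, z in degrees. In form: [[fingers, tx, ty, tz, wx, wy, wz], ...]. A call has 1 to 5 rows; each row shifts and turns the commanded pose from where the row before left it, along the tool's axes as they then stand; what a row does not reach is not made up. A row lasts 1/10 s, in which the tool goes at most 50 mm and 8.59 degrees, less where a joint would pass 70% of its speed; a pose out of reach is approached as far as the arm can. A call is refused whole if a number of a shift passes 5 or a number of a turn 8.59, either way. A call with a gripper value outside its range is refused whole. The fingers move at their own pace and stop on an object; FORCE is the grip in N (left out, the last holds). Time passes only in rows, so rows that do not move let the fingers close. It gives the time, the measured TCP pose, the force and the opening at its end, in the units of the state.
- get_state(): the state, without advancing time (a new reading comes with each control period).
- read_camera(name): name is "side" or "top" or "wrist"; returns a dict with "color" (420x560x3 uint8, red, green, blue), "vfov" (degrees; the focal length in pixels is half the picture's height over the tangent of half this angle, whatever the lens; pixels are square), "cx", "cy" (the principal point, pixels), "cam_to_world" (4x4, takes a point from camera to world coordinates). Camera axes: x right, y up, looking along -z (the intrinsics and any distortion apply to the point x, -y, -z); pixel columns grow to the right and rows downward; lengths in m; the calibration is good to about 2 mm. A picture is of the moment at which its call begins. There is no depth.
- sign_off(): hands the job in, once; it reports no verdict.
Trained networks look in the newest picture that a camera, given by its name, has taken for a name from the list of things; names that differ only in an ending like _2 or _b are one class to them, and where a whole thing is asked for, a point or a joint stands for the part that bears it (a point fixed in the world has none). Each returns a list of dicts, best first, with "p" (0 to 1); they miss things now and then, are a little off and sometimes report something else, mostly with a low value. They report only what shows in the picture. A call takes as long as a camera call.
- trace(thing, camera): "pixels" (420x560 bool, what is visible of it) and "location" ([column, row] in pixels, amid what is visible of it).
- place_of(thing, camera): "location" ([column, row] in pixels: a listed point, or the origin of a listed thing).
The state is a dict: "time": time; "qpos": joint angles; "dq": joint speeds; "joint_efforts": joint torques, N m; "eef_pos": TCP position; "tcp_rot": TCP orientation; "contact_force": force on the tool from outside, world axes, zero at the start; "wrist_torque": the same for the moment, N m; "opening": opening from 0.0 (shut) to 1.0 (fully open).
Only numpy, scipy, OpenCV 4.12 (cv2) and the standard library are available. Lean on these libraries where they do the work, as an engineer would, in place of code of your own. Each camera call takes 0.05 s, during which the arm holds its last target.

## Working session

There is one attempt and no reset: what is moved stays moved. The work goes in short steps, Python scripts to look and compute and a shell command to move; the robot and the scene stay as the last step left them, time stands still between calls to the robot, and variables do not carry over. Pictures are saved under pics/ and viewed, and the job is handed in when it is done.

```bash
ls; mkdir -p pics
python3 - <<'E'
from plant import *
import cv2
s=get_state(); print(s)
for c in ["side","top","wrist"]:
    r=read_camera(c); cv2.imwrite(f"pics/{c}0.png",r["color"][:,:,::-1]); print(c,r["vfov"],r["cx"],r["cy"],r["cam_to_world"].__repr__(), [k for k in r])
E
```

```text
pics
{'time': 0.0, 'qpos': array([-1.46700980e+00,  2.87214088e-01,  1.57818158e+00, -3.30738168e-06,
        1.27858569e+00, -1.49995979e-01]), 'dq': array([ 0.00094186,  0.00061916, -0.00142727,  0.00101057, -0.00014449,
       -0.00084035]), 'joint_efforts': array([ 4.77471349e-04, -4.05983698e+01, -2.92625248e+01, -1.11389033e-04,
        5.82581299e-03,  2.03506937e-05]), 'eef_pos': array([ 0.16943632, -0.65275215,  0.24691236]), 'tcp_rot': array([ 9.91959333e-01,  1.26551391e-01,  2.60100471e-05, -1.19406650e-03]), 'contact_force': array([-0.19817283,  0.16898786, -0.2029385 ]), 'wrist_torque': array([-1.29662455e-02,  6.88916060e-05,  2.29701752e-02]), 'opening': 0.9957420714443513}
side 57.90866068212428 277.03741230355666 207.09706919348932 array([[-0.99271982,  0.08780043, -0.08245266,  0.45934175],
       [-0.12033498, -0.69353223,  0.71030454,  0.68567072],
       [ 0.00518147,  0.71505533,  0.69904866,  0.71461112],
       [ 0.        ,  0.        ,  0.        ,  1.        ]]) ['color', 'vfov', 'cx', 'cy', 'cam_to_world']
top 42.861983267540765 283.3569852079501 213.8794272821319 array([[-0.00333312,  0.98708537, -0.16016042,  0.33623573],
       [-0.99995054, -0.00479069, -0.00871544,  0.0613982 ],
       [-0.00937016,  0.16012345,  0.98705252,  1.52340746],
       [ 0.        ,  0.        ,  0.        ,  1.        ]]) ['color', 'vfov', 'cx', 'cy', 'cam_to_world']
wrist 64.00222821524815 281.5047234903913 210.51873114742588 array([[ 0.25098806,  0.92285793,  0.29212708,  0.24365372],
       [-0.96798856,  0.2398378 ,  0.07399984, -0.63299256],
       [-0.00177178, -0.30134875,  0.95351234,  0.37305433],
       [ 0.        ,  0.        ,  0.        ,  1.        ]]) ['color', 'vfov', 'cx', 'cy', 'cam_to_world']
```

View pics/top0.png

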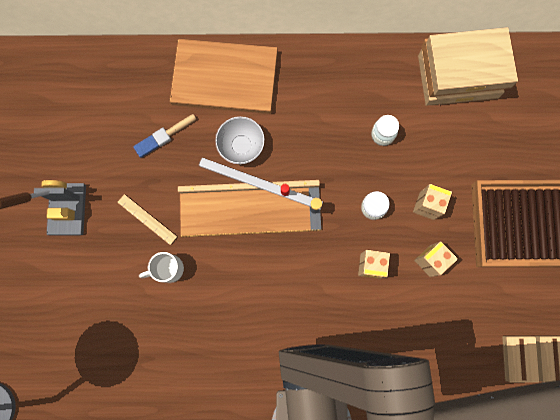

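View pics/side0.png

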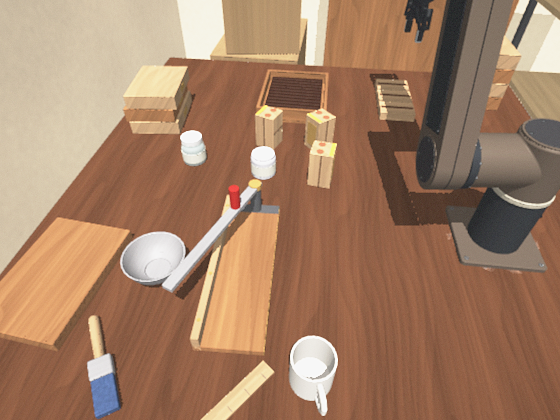

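The top view shows the bed at about (180–322, 182–235) with the bar half open. The three moulds are near (434,200), (438,258) and (376,263), the tin is at (376,205), the mug at (165,267) and the stick at (147,218).

```bash
cat > h.py <<'E'
from plant import *
import numpy as np, cv2
from scipy.spatial.transform import Rotation as R
def cam(n,save=None):
    r=read_camera(n)
    if save: cv2.imwrite(f"pics/{save}.png",np.ascontiguousarray(r["color"][:,:,::-1]))
    r["f"]=r["color"].shape[0]/2/np.tan(np.radians(r["vfov"])/2)
    return r
def ray(r,px):
    d=np.array([(px[0]-r["cx"])/r["f"],-(px[1]-r["cy"])/r["f"],-1.])
    T=r["cam_to_world"]; return T[:3,3],T[:3,:3]@d
def onz(r,px,z):
    o,d=ray(r,px); return o+d*(z-o[2])/d[2]
def proj(r,P):
    T=r["cam_to_world"]; p=T[:3,:3].T@(np.asarray(P)-T[:3,3])
    return np.array([r["cx"]+r["f"]*p[0]/-p[2], r["cy"]+r["f"]*p[1]/p[2]])
def tri(rs,pxs):
    A=np.zeros((3,3));b=np.zeros(3)
    for r,p in zip(rs,pxs):
        o,d=ray(r,p); d/=np.linalg.norm(d); M=np.eye(3)-np.outer(d,d); A+=M;b+=M@o
    return np.linalg.solve(A,b)
E
python3 - <<'E'
from h import *
np.set_printoptions(precision=4,suppress=True)
t=cam("top"); s=cam("side")
for n,z in [("mould_a",0),("bed",0),("back_stop",.045),("bar_post",0),("bar_knob",.132),("tin",0),("cup",0),("rule_stick",0)]:
    for c,r in (("top",t),("side",s)):
        for d in place_of(n,c)[:4]:
            print(n,c,round(d["p"],2),np.round(d["location"],1),onz(r,d["location"],z)[:2])
print(get_state()["time"])
E
```

```text
mould_a top 0.84 [427.7 259.9] [ 0.4491 -0.3344]
mould_a top 0.83 [425.5 207.5] [ 0.6001 -0.335 ]
mould_a side 0.77 [318.6 179.7] [ 0.4373 -0.1689]
mould_a side 0.73 [269.7 143.5] [ 0.6029 -0.331 ]
mould_a side 0.68 [317.2 145.2] [ 0.4492 -0.3412]
bed top 0.85 [248.3 232.3] [0.5303 0.1757]
bed top 0.54 [312.5 210.3] [ 0.5935 -0.0093]
bed side 0.72 [271.1 268.8] [0.5327 0.1636]
back_stop top 0.88 [247.4 188. ] [0.6506 0.1757]
back_stop side 0.9 [218.9 254.4] [0.6491 0.1718]
bar_post top 0.7 [427.3 206.6] [ 0.6027 -0.3403]
bar_post top 0.61 [312.9 208.8] [ 0.5979 -0.0105]
bar_post side 0.89 [256.1 210.9] [ 0.5972 -0.019 ]
bar_knob top 0.85 [283.3 190.4] [0.6251 0.0736]
bar_knob top 0.68 [369.8 208.1] [ 0.5763 -0.1542]
bar_knob side 0.85 [235.1 193.4] [0.6282 0.0614]
tin top 0.92 [372.2 206.2] [ 0.6046 -0.1817]
tin top 0.6 [246.2 187.2] [0.6626 0.1827]
tin side 0.73 [264.1 174.6] [ 0.598  -0.1718]
cup top 0.77 [170.1 267.9] [0.4293 0.3975]
cup side 0.93 [309.2 379.9] [0.4303 0.4032]
rule_stick top 0.83 [148.9 217.4] [0.575  0.4633]
rule_stick side 0.83 [224.  403.2] [0.5768 0.4617]
1.05
```

Run:
```python
import cv2
a=cv2.imread("pics/top0.png"); cv2.imwrite("pics/topA.png",cv2.resize(a[170:290,340:480],None,fx=5,fy=5,interpolation=cv2.INTER_CUBIC)); cv2.imwrite("pics/topB.png",cv2.resize(a[145:245,170:330],None,fx=5,fy=5,interpolation=cv2.INTER_CUBIC))
```

```text
(no output)
```

View pics/topA.png

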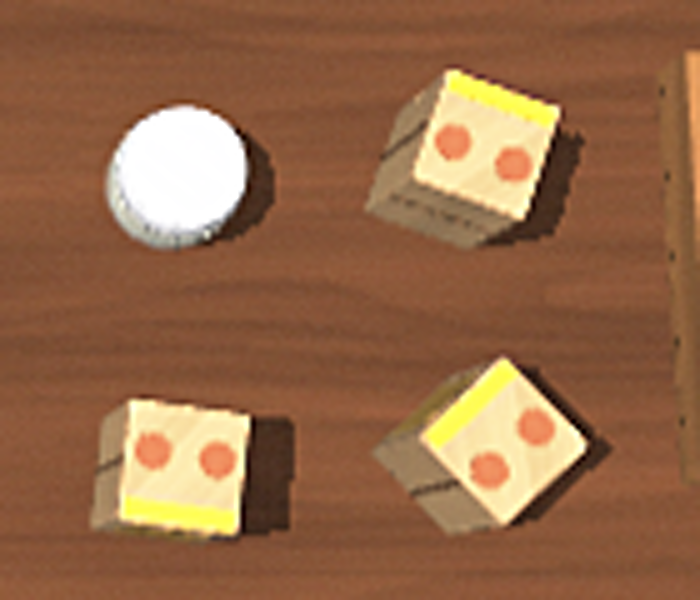

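View pics/topB.png

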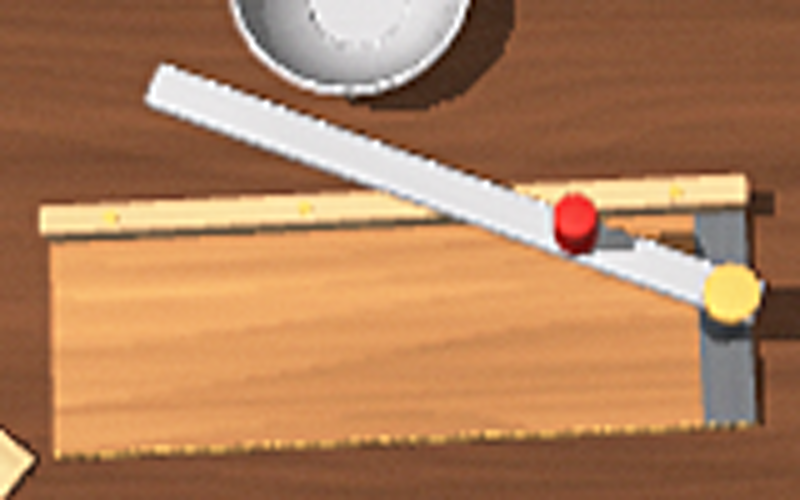

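Run:
```python
from h import *
np.set_printoptions(precision=4,suppress=True)
t=cam("top","top1"); s=cam("side")
B=lambda u,v:(170+u/5,145+v/5)
A=lambda u,v:(340+u/5,170+v/5)
fl=onz(t,B(54,456),.015); fr=onz(t,B(754,424),.015)
print("front",fl,fr,np.linalg.norm(fl-fr), np.degrees(np.arctan2(*(fr-fl)[[0,1]])))
bl=onz(t,B(42,236),.045);br=onz(t,B(748,203),.045)
print("stop",bl,br)
print("post",onz(t,B(733,293),.12),"knob top",onz(t,B(576,215),.157),"tip",onz(t,B(158,83),.099))
M={"A":[(450,70),(560,105),(525,220),(415,180)],"B":[(505,358),(586,445),(503,526),(422,437)],"C":[(131,400),(250,414),(240,538),(121,522)]}
for k,c in M.items():
    P=np.array([onz(t,A(*p),.112) for p in c]); ct=P.mean(0)
    e=[np.linalg.norm(P[i]-P[(i+1)%4]) for i in range(4)]
    print(k,ct,np.array(e)); 
    for i in range(4):
        d=(P[i]+P[(i+1)%4])/2-ct; print("  side",i,np.degrees(np.arctan2(d[1],d[0])))
```

```text
front [0.5181 0.3664 0.015 ] [ 0.5347 -0.0315  0.015 ] 0.39828857017219 177.6224851330927
stop [0.6396 0.3706 0.045 ] [ 0.6565 -0.0281  0.045 ]
post [ 0.5913 -0.0149  0.12  ] knob top [0.6263 0.0684 0.157 ] tip [0.7138 0.2979 0.099 ]
A [ 0.6044 -0.339   0.112 ] [0.0612 0.0662 0.0616 0.0637]
  side 0 -19.54103775857124
  side 1 -109.74540775670981
  side 2 160.45896224142862
  side 3 70.25459224329023
B [ 0.445  -0.3398  0.112 ] [0.0612 0.0622 0.0616 0.0618]
  side 0 -47.47348633053135
  side 1 -139.14078126798333
  side 2 132.52651366946864
  side 3 40.85921873201669
C [ 0.4315 -0.1721  0.112 ] [0.0629 0.0654 0.0626 0.0644]
  side 0 -6.433185601758095
  side 1 -97.43023402969965
  side 2 173.56681439824197
  side 3 82.56976597030055
```

```bash
cat >> h.py <<'E'
import plant
np.set_printoptions(precision=4,suppress=True)
BO=np.array([.528,.1675]); BY=np.radians(2.4)
BX=np.array([np.cos(BY),np.sin(BY)]); BYv=np.array([-np.sin(BY),np.cos(BY)])
def bw(x,y): return BO+x*BX+y*BYv      # bed->world xy
def wb(p): d=np.asarray(p)[:2]-BO; return np.array([d@BX,d@BYv])
def psi(s=None):
    s=s or get_state(); m=R.from_quat(s["tcp_rot"]).as_matrix(); return np.degrees(np.arctan2(m[1,0],m[0,0]))
def go(x,y,z,yaw=None):
    """tool-frame shift in cm (at present orientation), turn about tool z in deg"""
    s=get_state(); m=R.from_quat(s["tcp_rot"]).as_matrix(); p=psi(s)
    d=np.array([x,y,z])-s["eef_pos"]
    print("now",s["eef_pos"],"yaw %.1f"%p,"t",s["time"],"tilt %.2f"%np.degrees(np.arccos(-m[2,2])))
    print("shift cm",m.T@d*100, "norm/rows %.1f"%(np.linalg.norm(d)/.05))
    if yaw is not None:
        w=-(yaw-p); print("turn wz %.1f, rows %.1f"%(w,abs(w)/8.59))
        c,sn=np.cos(np.radians(yaw)),np.sin(np.radians(yaw))
        print("shift if turned first cm",[round(v*100,2) for v in (d[0]*c+d[1]*sn,d[0]*sn-d[1]*c,-d[2])])
E
python3 - <<'E'
from h import *
print([n for n in dir(plant) if not n.startswith('__')], getattr(plant,'tip_extent',None))
go(.6265,.0685,.25,68.6)
E
python3 -m crank --help | head -20
```

```text
['Unreachable', 'get_state', 'place_of', 'read_camera', 'sign_off', 'tip_extent', 'trace'] 0.017
now [ 0.1695 -0.6534  0.2483] yaw 14.5 t 1.15 tilt 0.00
shift cm [ 62.3631 -58.3965  -0.1716] norm/rows 17.1
turn wz -54.1, rows 6.3
shift if turned first cm [np.float64(83.88), np.float64(16.21), np.float64(-0.17)]invalid input: not JSON, or not a number
```

```bash
python3 -m crank '[[-1,3.46,-3.24,0,0,0,0],[-1,3.46,-3.24,0,0,0,0],[-1,3.46,-3.24,0,0,0,0],[-1,3.46,-3.24,0,0,0,0],[-1,3.46,-3.24,0,0,0,0]]' 40
python3 -m crank '[[-1,3.46,-3.24,0,0,0,0],[-1,3.46,-3.24,0,0,0,0],[-1,3.46,-3.24,0,0,0,0],[-1,3.46,-3.24,0,0,0,0],[-1,3.46,-3.24,0,0,0,0]]'
python3 -m crank '[[-1,3.46,-3.24,0,0,0,0],[-1,3.46,-3.24,0,0,0,0],[-1,3.46,-3.24,0,0,0,0],[-1,3.46,-3.24,0,0,0,0],[-1,3.46,-3.24,0,0,0,0]]'
python3 -m crank '[[-1,3.46,-3.24,0,0,0,0],[-1,3.46,-3.24,0,0,0,0],[-0.5,0,0,0,0,0,-8.5],[-0.4,0,0,0,0,0,-8.5],[-0.3,0,0,0,0,0,-8.5]]'
python3 -m crank '[[-0.2,0,0,0,0,0,-8.5],[-0.2,0,0,0,0,0,-8.5],[-0.2,0,0,0,0,0,-8.5],[-0.2,0,0,0,0,0,-3],[-0.2,0,0,0,0,0,0]]'
python3 - <<'E'
from h import *
go(.6265,.0685,.132,68.6); print(get_state()["opening"])
r=cam("wrist","w1")
print(place_of("bar_knob","wrist")[:2], [onz(r,d["location"],.132) for d in place_of("bar_knob","wrist")[:2]])
E
```

```text
time: 1.65
eef_pos: [0.297, -0.4515, 0.2485]
tcp_rot: [0.992, 0.126, 0.0, 0.0]
contact_force: [0.7, 0.2, -0.0]
opening: 1.0
time: 2.15
eef_pos: [0.4238, -0.2511, 0.2487]
tcp_rot: [0.992, 0.126, 0.0, 0.0]
contact_force: [0.6, 0.3, 0.4]
opening: 1.0
time: 2.65
eef_pos: [0.5507, -0.0507, 0.2488]
tcp_rot: [0.992, 0.127, 0.0, 0.0]
contact_force: [0.9, -1.3, 0.5]
opening: 1.005
time: 3.15
eef_pos: [0.6007, 0.0282, 0.2482]
tcp_rot: [0.938, 0.346, -0.0, -0.0]
contact_force: [0.2, 1.0, -0.1]
opening: 0.654
time: 3.65
eef_pos: [0.6006, 0.0275, 0.2484]
tcp_rot: [0.826, 0.563, 0.0, 0.0]
contact_force: [-0.1, 0.5, -0.4]
opening: 0.6
now [0.6006 0.0275 0.2484] yaw 68.5 t 3.65 tilt 0.01
shift cm [ 4.7611  0.9107 11.6431] norm/rows 2.5
turn wz -0.1, rows 0.0
shift if turned first cm [np.float64(4.76), np.float64(0.92), np.float64(11.64)]
0.59982494257329
[{'location': [296.1, 143.5], 'p': 0.66}] [array([0.6282, 0.0713, 0.132 ])]
```

```bash
python3 -m crank '[[-0.2,4.85,0.9,0,0,0,0],[-0.2,0,0,4,0,0,0],[-0.2,0,0,4,0,0,0],[-0.2,0,0,3.6,0,0,0],[0.2,0,0,0,0,0,0]]' 
python3 -m crank '[[0.2,0,0,0,0,0,0],[0.2,0,0,0,0,0,0]]'
python3 - <<'E'
from h import *
go(.6265,.0685,.132,68.6)
r=cam("wrist","w2")
E
```

```text
time: 4.3
eef_pos: [0.6223, 0.0696, 0.1256]
tcp_rot: [0.827, 0.563, -0.005, -0.004]
contact_force: [-0.7, 0.3, 0.0]
opening: 0.447
time: 4.5
eef_pos: [0.6285, 0.0692, 0.1354]
tcp_rot: [0.826, 0.563, 0.002, 0.001]
contact_force: [1.0, 0.3, 1.1]
opening: 0.403
now [0.6285 0.0692 0.1354] yaw 68.5 t 4.5 tilt 0.28
shift cm [-0.137  -0.1642  0.3363] norm/rows 0.1
turn wz -0.1, rows 0.0
shift if turned first cm [np.float64(-0.14), np.float64(-0.16), np.float64(0.34)]
```

View pics/w2.png

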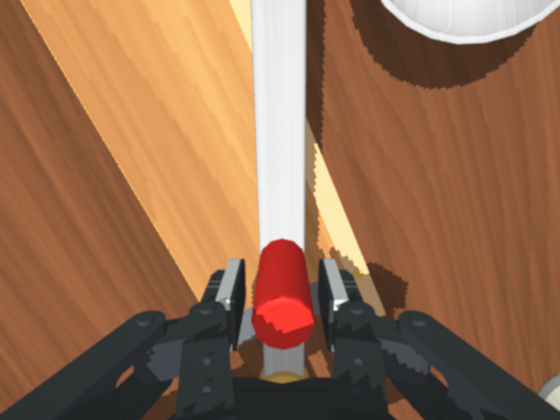

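The knob at (283,290) is centred between the jaws, so I can sweep it open.

```bash
python3 -m crank '[[0.2,-0.08,1.1,0,0,0,7],[0.2,-0.08,1.1,0,0,0,7],[0.2,-0.08,1.1,0,0,0,7],[0.2,-0.08,1.1,0,0,0,7],[0.2,-0.08,1.1,0,0,0,7]]' 
python3 -m crank '[[0.2,-0.08,1.1,0,0,0,7],[0.2,-0.08,1.1,0,0,0,7],[0.2,-0.08,1.1,0,0,0,7],[0.2,-0.08,1.1,0,0,0,7],[0.2,0,0,0,0,0,0]]'
python3 - <<'E'
from h import *
go(.6265,.0685,.132,68.6)
cam("wrist","w3"); cam("top","t3")
E
```

```text
time: 5.05
eef_pos: [0.6702, 0.0355, 0.1352]
tcp_rot: [0.958, 0.286, 0.002, -0.0]
contact_force: [0.2, 3.5, -0.4]
opening: 0.4
time: 5.55
eef_pos: [0.6843, -0.0079, 0.1352]
tcp_rot: [0.999, 0.048, 0.002, 0.001]
contact_force: [-0.6, -0.4, -0.3]
opening: 0.396
now [ 0.6843 -0.0079  0.1352] yaw 5.5 t 5.55 tilt 0.26
shift cm [-5.0211 -8.1576  0.2853] norm/rows 1.9
turn wz -63.1, rows 7.3
shift if turned first cm [np.float64(5.01), np.float64(-8.17), np.float64(0.32)]
```

View pics/t3.png

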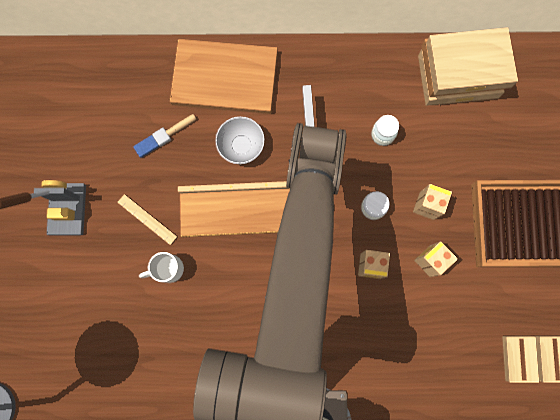

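View pics/w3.png

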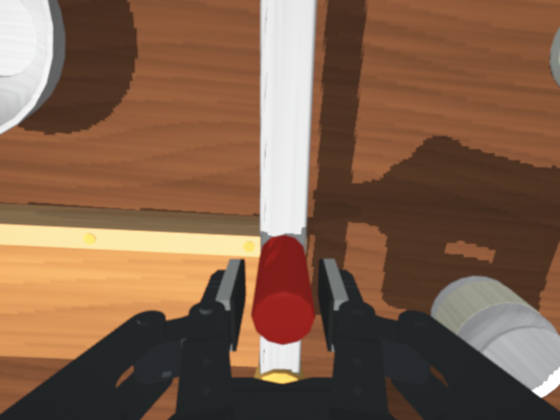

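The bar is now open at about 1.5 rad, shown at (308,100) pointing away. Next I lift off and go above mould C.

```bash
python3 -m crank '[[-0.2,0,0,-4,0,0,0],[-1,0,0,-4,0,0,0],[-1,0,0,-4,0,0,0],[-1,0,0,0,0,0,6],[-1,0,0,0,0,0,6]]'
python3 - <<'E'
from h import *
go(.4315,-.172,.25,-6.9)
E
```

```text
time: 6.15
eef_pos: [0.6837, -0.0062, 0.2565]
tcp_rot: [0.998, -0.057, 0.003, 0.0]
contact_force: [0.2, 0.3, 0.1]
opening: 0.999
now [ 0.6837 -0.0062  0.2565] yaw -6.5 t 6.15 tilt 0.35
shift cm [-23.1704  19.3388   0.5106] norm/rows 6.0
turn wz 0.4, rows 0.0
shift if turned first cm [np.float64(-23.04), np.float64(19.48), np.float64(0.65)]
```

```bash
python3 -m crank '[[-1,-3.3,2.76,0,0,0,0],[-1,-3.3,2.76,0,0,0,0],[-1,-3.3,2.76,0,0,0,0],[-1,-3.3,2.76,0,0,0,0],[-1,-3.3,2.76,0,0,0,0]]' 
python3 -m crank '[[-1,-3.3,2.76,0,0,0,0],[-1,-3.3,2.76,0,0,0,0],[-1,0,0,0,0,0,0],[-1,0,0,0,0,0,0]]'
python3 - <<'E'
from h import *
go(.4315,-.172,.082,-6.9)
r=cam("wrist","w4")
for d in trace("mould_a","wrist")[:3]: print(d["p"],d["location"],d["pixels"].sum())
E
```

```text
time: 6.65
eef_pos: [0.5018, -0.1254, 0.2532]
tcp_rot: [0.999, -0.055, 0.001, 0.0]
contact_force: [0.2, -1.1, 0.3]
opening: 1.006
time: 7.05
eef_pos: [0.4312, -0.1729, 0.2533]
tcp_rot: [0.998, -0.056, 0.001, 0.0]
contact_force: [0.2, 0.0, 0.3]
opening: 0.995
now [ 0.4312 -0.1729  0.2533] yaw -6.5 t 7.05 tilt 0.12
shift cm [-0.0127 -0.1041 17.1282] norm/rows 3.4
turn wz 0.4, rows 0.0
shift if turned first cm [np.float64(0.02), np.float64(-0.09), np.float64(17.13)]
0.94 [468.1, 150.6] 10378
0.82 [439.2, 8.4] 1495
0.8 [277.6, 190.5] 6778
```

View pics/w4.png

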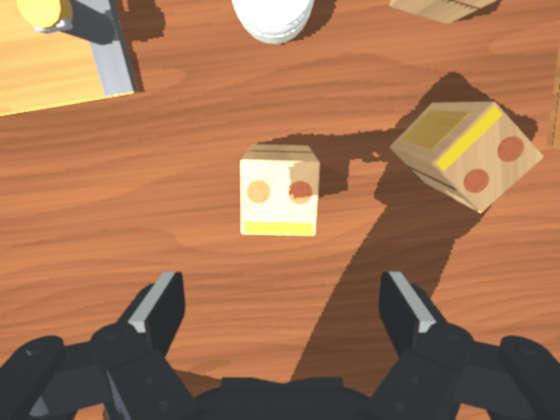

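```bash
cat >> h.py <<'E'
def top4(r,c,z=.112):
    P=np.array([onz(r,p,z) for p in c]); ct=P.mean(0)
    a=[np.degrees(np.arctan2(*((P[(i+1)%4]-P[i])[[1,0]])))%90 for i in range(4)]
    print("centre",ct,"edges",np.linalg.norm(P-np.roll(P,-1,0),axis=1),"ang%90",np.array(a)); return ct
E
python3 - <<'E'
from h import *
r=cam("wrist")
top4(r,[(241,158),(319,160),(316,235),(241,234)])
E
```

```text
centre [ 0.4354 -0.1703  0.112 ] edges [0.062  0.064  0.0639 0.0647] ang%90 [82.1543 83.2578 82.7971 81.5553]
```

```bash
python3 -m crank '[[-1,0.2,-0.15,4.3,0,0,1],[-1,0,0,4.3,0,0,0],[-1,0,0,4.3,0,0,0],[-1,0,0,4.2,0,0,0],[-1,0,0,0,0,0,0]]' 
python3 -m crank '[[1,0,0,0,0,0,0],[1,0,0,0,0,0,0],[1,0,0,0,0,0,0],[1,0,0,0,0,0,0]]' 40
python3 - <<'E'
from h import *
go(.4335,-.171,.082,-7.6); print(get_state()["opening"]*85)
cam("side","s5")
E
```

```text
time: 7.7
eef_pos: [0.43, -0.1678, 0.0753]
tcp_rot: [0.998, -0.064, -0.006, -0.004]
contact_force: [-0.7, 1.1, -0.0]
opening: 1.0
time: 8.1
eef_pos: [0.4351, -0.1721, 0.0836]
tcp_rot: [0.998, -0.065, 0.002, 0.001]
contact_force: [0.6, 1.8, 2.2]
opening: 0.744
now [ 0.4351 -0.1721  0.0836] yaw -7.4 t 8.1 tilt 0.27
shift cm [-0.1755 -0.0881  0.1564] norm/rows 0.1
turn wz 0.2, rows 0.0
shift if turned first cm [np.float64(-0.18), np.float64(-0.09), np.float64(0.16)]
63.205800946938545
```

View pics/s5.png

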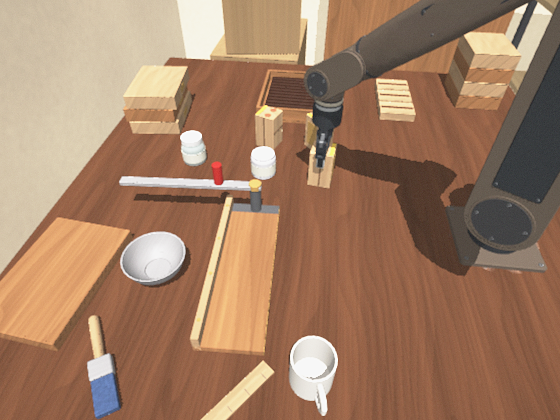

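```bash
python3 -m crank '[[1,0,0,-3,0,0,0],[1,0,0,-0.5,0,0,-5],[1,0,0,0,0,0,-5]]'
python3 - <<'E'
from h import *
print(bw(-.045,.14))
go(*bw(-.045,.14),.119,2.4); print(get_state()["opening"]*85)
E
```

```text
time: 8.45
eef_pos: [0.4341, -0.1719, 0.118]
tcp_rot: [1.0, 0.024, 0.001, 0.001]
contact_force: [-0.7, -0.4, -4.5]
opening: 0.745
[0.4772 0.3055]
now [ 0.4341 -0.1719  0.118 ] yaw 2.7 t 8.45 tilt 0.18
shift cm [  6.589  -47.4795  -0.1882] norm/rows 9.6
turn wz 0.3, rows 0.0
shift if turned first cm [np.float64(6.3), np.float64(-47.52), np.float64(-0.1)]
63.34593193607472
```

```bash
python3 -m crank '[[1,0.59,-4.14,0,0,0,0],[1,0.59,-4.14,0,0,0,0],[1,0.59,-4.14,0,0,0,0],[1,0.59,-4.14,0,0,0,0],[1,0.59,-4.14,0,0,0,0]]' 
python3 -m crank '[[1,0.59,-4.14,0,0,0,0],[1,0.59,-4.14,0,0,0,0],[1,0.59,-4.14,0,0,0,0],[1,0.59,-4.14,0,0,0,0],[1,0.59,-4.14,0,0,0,0]]' 
python3 -m crank '[[1,0.59,-4.14,0,0,0,0.3],[1,0,0,0,0,0,0],[1,0,0,0,0,0,0]]'
python3 - <<'E'
from h import *
go(*bw(-.045,.12),.086,2.4); print(get_state()["opening"]*85)
cam("top","t6");cam("wrist","w6")
E
```

```text
time: 8.95
eef_pos: [0.4532, 0.0382, 0.1162]
tcp_rot: [1.0, 0.022, -0.0, 0.0]
contact_force: [-0.0, -0.7, -5.0]
opening: 0.747
time: 9.45
eef_pos: [0.4735, 0.2463, 0.1161]
tcp_rot: [1.0, 0.022, -0.0, 0.0]
contact_force: [0.7, -2.0, -3.8]
opening: 0.745
time: 9.75
eef_pos: [0.4774, 0.2869, 0.1158]
tcp_rot: [1.0, 0.021, -0.001, 0.001]
contact_force: [0.1, 0.4, -4.5]
opening: 0.745
now [0.4774 0.2869 0.1158] yaw 2.4 t 9.75 tilt 0.10
shift cm [0.0586 0.1351 2.9773] norm/rows 0.6
turn wz -0.0, rows 0.0
shift if turned first cm [np.float64(0.05), np.float64(0.14), np.float64(2.98)]
63.324906072454155
```

View pics/t6.png

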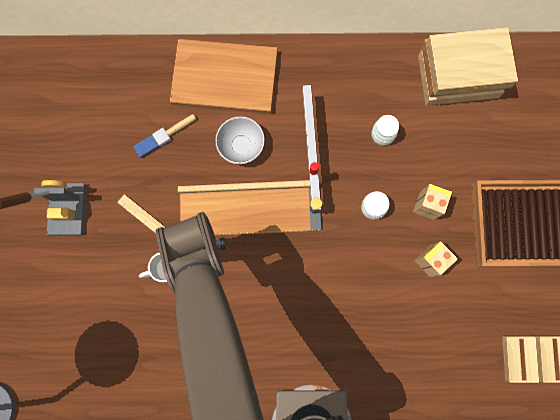

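View pics/w6.png

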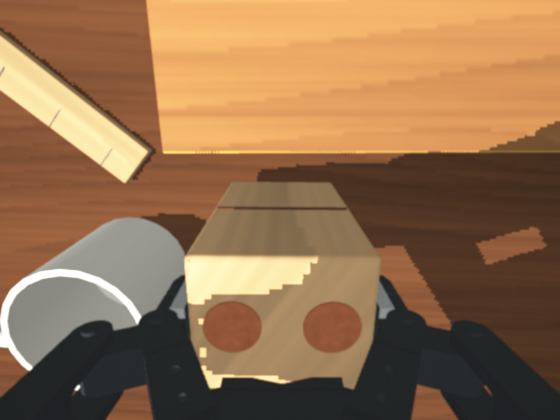

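The wrist view shows the plate side (stripe hidden, toward the robot) and the bed edge running straight across at row 152. The mug's rim at (70,320) stays clear on the left. I lower the mould and press it lightly to the edge.

```bash
python3 -m crank '[[1,0,0,1.5,0,0,0],[1,0,0,1.5,0,0,0],[1,0.3,0,0,0,0,0],[1,0.3,0,0,0,0,0],[1,0,0,0,0,0,0]]' 
python3 -m crank '[[1,0.2,0,0,0,0,0],[1,0.2,0,0,0,0,0]]' 
python3 -m crank '[[1,0.15,0,0,0,0,0],[1,0.15,0,0,0,0,0]]' 
python3 -m crank '[[1,0.15,0,0,0,0,0],[1,0.15,0,0,0,0,0]]'
```

```text
time: 10.35
eef_pos: [0.4846, 0.2862, 0.086]
tcp_rot: [1.0, 0.019, -0.0, 0.0]
contact_force: [-0.7, 0.0, -4.4]
opening: 0.745
time: 10.55
eef_pos: [0.4884, 0.2868, 0.0864]
tcp_rot: [1.0, 0.02, 0.0, 0.0]
contact_force: [0.0, -0.4, -4.5]
opening: 0.747
time: 10.75
eef_pos: [0.4914, 0.287, 0.0864]
tcp_rot: [1.0, 0.02, 0.0, -0.0]
contact_force: [-0.7, 0.4, -3.4]
opening: 0.743
time: 10.95
eef_pos: [0.4936, 0.287, 0.0862]
tcp_rot: [1.0, 0.02, -0.001, 0.0]
contact_force: [-2.9, 0.1, -2.7]
opening: 0.742
```

```bash
python3 -m crank '[[1,0.1,0,0.15,0,0,0],[1,0,0,0.15,0,0,0],[1,0,0,0,0,0,0]]' 
python3 -m crank '[[-1,0,0,0,0,0,0],[-1,0,0,0,0,0,0],[-1,0,0,0,0,0,0]]' 
python3 -m crank '[[-1,0,0,-4,0,0,0],[-1,0,0,-4,0,0,0],[-1,-2,0,-2,0,0,0],[-1,-3,0,0,0,0,0]]'
python3 - <<'E'
from h import *
go(*bw(-.1,.12),.105,2.4)
r=cam("wrist","w7")
E
```

```text
time: 11.25
eef_pos: [0.4939, 0.287, 0.0834]
tcp_rot: [1.0, 0.02, -0.002, 0.001]
contact_force: [-5.5, -0.7, 0.2]
opening: 0.741
time: 11.55
eef_pos: [0.4966, 0.2874, 0.0844]
tcp_rot: [1.0, 0.019, 0.002, -0.0]
contact_force: [-0.3, -0.1, 0.9]
opening: 1.0
time: 11.95
eef_pos: [0.449, 0.2862, 0.189]
tcp_rot: [1.0, 0.019, 0.006, -0.002]
contact_force: [0.3, 0.2, -0.0]
opening: 0.999
now [0.449  0.2862 0.189 ] yaw 2.2 t 11.95 tilt 0.69
shift cm [-2.6987  0.2286  8.3674] norm/rows 1.8
turn wz -0.2, rows 0.0
shift if turned first cm [np.float64(-2.6), np.float64(0.19), np.float64(8.4)]
```

View pics/w7.png

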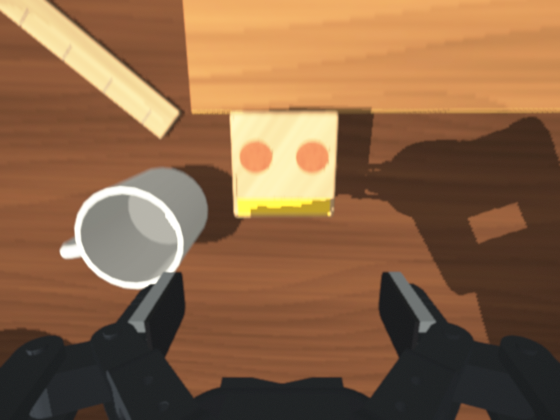

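Mould C stands against the edge, stripe toward the robot at (285,208), with the mug at (130,235). I go behind it and push it over high up.

```bash
python3 -m crank '[[0.3,-2.6,0.2,0,0,0,-0.2],[0.3,0,0,4,0,0,0],[0.3,0,0,4.2,0,0,0],[0.3,0,0,0,0,0,0],[0.3,0,0,0,0,0,0]]' 
python3 -m crank '[[0.3,1,0,0,0,0,0],[0.3,1,0,0,0,0,0],[0.3,1,0,0,0,0,0],[0.3,0,0,0,0,0,0]]'
python3 -m crank '[[0.3,1,0,0,0,0,0],[0.3,1,0,0,0,0,0],[0.3,1,0,0,0,0,0],[0.3,0,0,0,0,0,0]]'
python3 - <<'E'
from h import *
go(*bw(0.01,.12),.108,2.4)
cam("side","s8");cam("wrist","w8")
E
```

```text
time: 12.5
eef_pos: [0.4194, 0.2821, 0.1014]
tcp_rot: [1.0, 0.021, -0.0, 0.0]
contact_force: [-0.2, -0.1, 0.1]
opening: 0.351
time: 12.9
eef_pos: [0.4514, 0.2837, 0.1026]
tcp_rot: [1.0, 0.021, 0.001, -0.0]
contact_force: [-1.6, 0.6, -0.8]
opening: 0.352
time: 13.3
eef_pos: [0.4817, 0.2849, 0.102]
tcp_rot: [1.0, 0.021, 0.002, -0.0]
contact_force: [-0.3, -0.8, -0.5]
opening: 0.351
now [0.4817 0.2849 0.102 ] yaw 2.4 t 13.3 tilt 0.23
shift cm [ 5.1361 -0.08   -0.5831] norm/rows 1.0
turn wz 0.0, rows 0.0
shift if turned first cm [np.float64(5.13), np.float64(-0.08), np.float64(-0.6)]
```

View pics/s8.png

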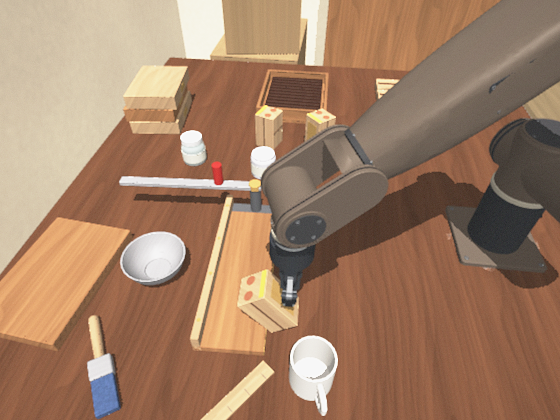

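View pics/w8.png

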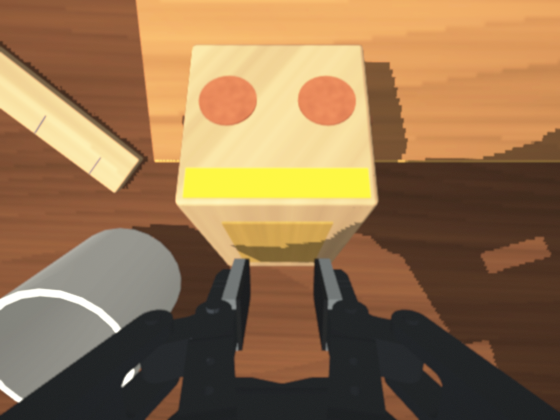

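Mould C is tipping squarely about the edge, with the stripe at (277,183) level. I keep pushing.

```bash
python3 -m crank '[[0.3,1,0,-0.3,0,0,0],[0.3,1,0,-0.3,0,0,0],[0.3,1,0,0,0,0,0],[0.3,0,0,0,0,0,0]]'
python3 -m crank '[[0.3,1,0,0,0,0,0],[0.3,1,0,0,0,0,0],[0.3,0,0,0,0,0,0],[0.3,0,0,0,0,0,0]]'
python3 - <<'E'
from h import *
go(*bw(-.06,.12),.108,2.4)
cam("side","s9")
E
```

```text
time: 13.8
eef_pos: [0.5113, 0.286, 0.108]
tcp_rot: [1.0, 0.021, 0.001, -0.0]
contact_force: [0.4, -0.5, -0.5]
opening: 0.353
time: 14.2
eef_pos: [0.5294, 0.2868, 0.1071]
tcp_rot: [1.0, 0.021, -0.0, 0.0]
contact_force: [0.2, -0.5, -0.0]
opening: 0.35
now [0.5294 0.2868 0.1071] yaw 2.4 t 14.2 tilt 0.03
shift cm [-6.6349 -0.0927 -0.0838] norm/rows 1.3
turn wz 0.0, rows 0.0
shift if turned first cm [np.float64(-6.63), np.float64(-0.09), np.float64(-0.09)]
```

View pics/s9.png

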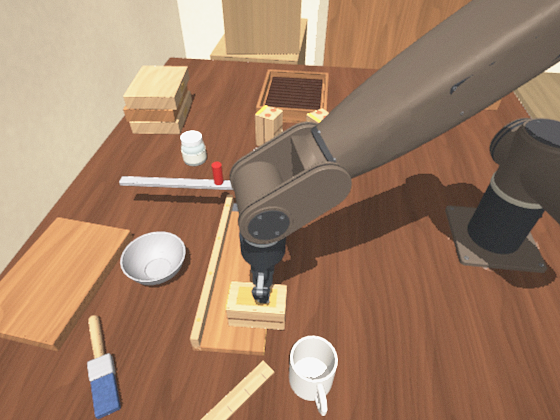

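Mould C lies on the bed, plate up at (257,297). I back off, lower and slide it home.

```bash
python3 -m crank '[[0.3,-4,-0.1,0,0,0,0],[0.3,-3.8,0,0,0,0,0],[0.3,0,0,3,0,0,0],[0.3,0,0,2.8,0,0,0],[0.3,0,0,0,0,0,0]]'
python3 -m crank '[[0.3,1,0,0,0,0,0],[0.3,1,0,0,0,0,0],[0.3,1,0,0,0,0,0],[0.3,1,0,0,0,0,0],[0.3,0,0,0,0,0,0]]'
python3 -m crank '[[0.3,0.5,0,0,0,0,0],[0.3,0.5,0,0,0,0,0],[0.3,0,0,0,0,0,0]]'
python3 - <<'E'
from h import *
go(*bw(-0.004,.12),.05,2.4); print(wb(get_state()["eef_pos"]))
r=cam("wrist","w10")
E
```

```text
time: 14.75
eef_pos: [0.4475, 0.2833, 0.0457]
tcp_rot: [1.0, 0.022, -0.004, 0.001]
contact_force: [-0.4, 0.0, 0.0]
opening: 0.352
time: 15.25
eef_pos: [0.4939, 0.2864, 0.0504]
tcp_rot: [1.0, 0.021, 0.002, -0.0]
contact_force: [-0.2, 0.7, -0.0]
opening: 0.351
time: 15.55
eef_pos: [0.5019, 0.2866, 0.0493]
tcp_rot: [1.0, 0.021, 0.0, -0.0]
contact_force: [-0.0, -1.8, 0.3]
opening: 0.349
now [0.5019 0.2866 0.0493] yaw 2.4 t 15.55 tilt 0.06
shift cm [ 1.7129  0.015  -0.0653] norm/rows 0.3
turn wz 0.0, rows 0.0
shift if turned first cm [np.float64(1.71), np.float64(0.01), np.float64(-0.07)]
[-0.0211  0.1201]
```

View pics/w10.png

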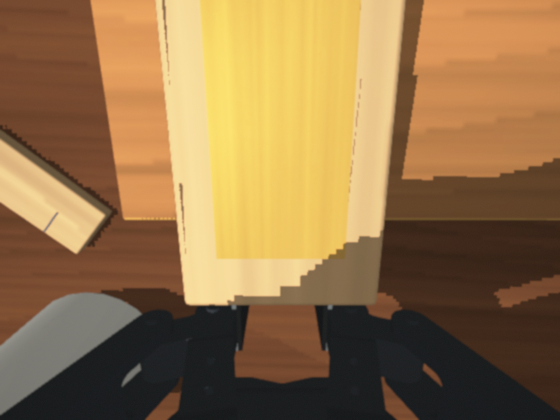

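```bash
python3 -m crank '[[0.3,0.4,0,0,0,0,0],[0.3,0.4,0,0,0,0,0],[0.3,0.4,0,0,0,0,0]]'
python3 -m crank '[[0.3,0.3,0,0,0,0,0],[0.3,0.3,0,0,0,0,0]]'
python3 -m crank '[[0.3,0.2,0,0,0,0,0],[0.3,0.2,0,0,0,0,0]]'
python3 - <<'E'
from h import *
go(*bw(-0.004,.12),.05,2.4); print(wb(get_state()["eef_pos"]))
r=cam("wrist","w11")
E
```

```text
time: 15.9
eef_pos: [0.5131, 0.2871, 0.0491]
tcp_rot: [1.0, 0.021, -0.0, 0.0]
contact_force: [-2.1, -0.8, -0.4]
opening: 0.353
time: 16.1
eef_pos: [0.5194, 0.2874, 0.0491]
tcp_rot: [1.0, 0.021, -0.0, 0.0]
contact_force: [-2.3, 0.2, -1.2]
opening: 0.348
time: 16.3
eef_pos: [0.521, 0.2874, 0.0488]
tcp_rot: [1.0, 0.021, -0.003, 0.001]
contact_force: [-11.9, 0.4, 4.2]
opening: 0.348
now [0.521  0.2874 0.0488] yaw 2.4 t 16.3 tilt 0.40
shift cm [-0.2037  0.01   -0.1227] norm/rows 0.0
turn wz 0.0, rows 0.0
shift if turned first cm [np.float64(-0.2), np.float64(0.01), np.float64(-0.12)]
[-0.002   0.1201]
```

View pics/w11.png

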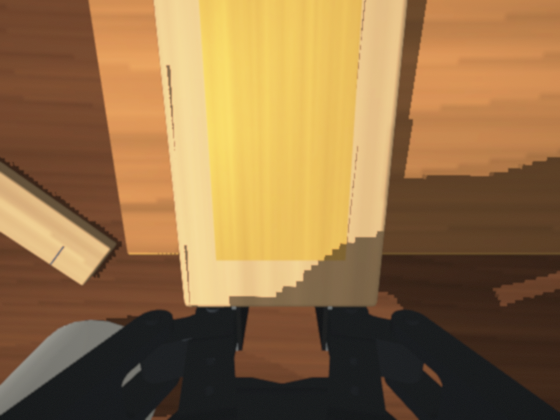

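Contact force jumped to 12 N with the tool at bed x = -0.002, so mould C is home. I retreat and go to mould B.

```bash
python3 -m crank '[[0.3,-2,0,0,0,0,0],[0.3,-3,0,0,0,0,0],[0.3,0,0,-5,0,0,0],[-1,0,0,-5,0,0,-8],[-1,0,0,-5,0,0,-8]]'
python3 -m crank '[[-1,0,0,-5,0,0,-8],[-1,0,0,0,0,0,-8],[-1,0,0,0,0,0,-7.3],[-1,0,0,0,0,0,0]]'
python3 - <<'E'
from h import *
go(.445,-.340,.25,41.7)
E
```

```text
time: 16.85
eef_pos: [0.4735, 0.2854, 0.2013]
tcp_rot: [0.987, 0.163, 0.001, 0.0]
contact_force: [1.1, 0.3, 0.7]
opening: 0.678
time: 17.25
eef_pos: [0.4741, 0.2856, 0.2507]
tcp_rot: [0.934, 0.356, 0.002, 0.0]
contact_force: [0.0, 0.1, -0.3]
opening: 0.998
now [0.4741 0.2856 0.2507] yaw 41.7 t 17.25 tilt 0.21
shift cm [-43.81    44.7495  -0.0076] norm/rows 12.5
turn wz 0.0, rows 0.0
shift if turned first cm [np.float64(-43.79), np.float64(44.77), np.float64(0.07)]
```

```bash
python3 -m crank '[[-1,-3.13,3.2,0,0,0,0],[-1,-3.13,3.2,0,0,0,0],[-1,-3.13,3.2,0,0,0,0],[-1,-3.13,3.2,0,0,0,0],[-1,-3.13,3.2,0,0,0,0]]'
python3 -m crank '[[-1,-3.13,3.2,0,0,0,0],[-1,-3.13,3.2,0,0,0,0],[-1,-3.13,3.2,0,0,0,0],[-1,-3.13,3.2,0,0,0,0],[-1,-3.13,3.2,0,0,0,0]]'
python3 -m crank '[[-1,-3.13,3.2,0,0,0,0],[-1,-3.13,3.2,0,0,0,0],[-1,-3.13,3.2,0,0,0,0],[-1,-3.13,3.2,0,0,0,0],[-1,0,0,0,0,0,0]]'
python3 - <<'E'
from h import *
go(.445,-.340,.082,41.7)
cam("wrist","w12"); cam("top","t12")
E
```

```text
time: 17.75
eef_pos: [0.4629, 0.0601, 0.2493]
tcp_rot: [0.935, 0.355, 0.001, 0.0]
contact_force: [0.9, -0.4, 0.2]
opening: 1.002
time: 18.25
eef_pos: [0.4525, -0.1638, 0.2494]
tcp_rot: [0.935, 0.355, 0.0, 0.001]
contact_force: [1.0, -0.0, -0.3]
opening: 0.999
time: 18.75
eef_pos: [0.4438, -0.3456, 0.249]
tcp_rot: [0.936, 0.352, -0.0, 0.001]
contact_force: [0.8, 0.0, 0.2]
opening: 1.001
now [ 0.4438 -0.3456  0.249 ] yaw 41.3 t 18.75 tilt 0.13
shift cm [ 0.4853 -0.3721 16.6989] norm/rows 3.3
turn wz -0.4, rows 0.0
shift if turned first cm [np.float64(0.46), np.float64(-0.34), np.float64(16.7)]
```

View pics/w12.png

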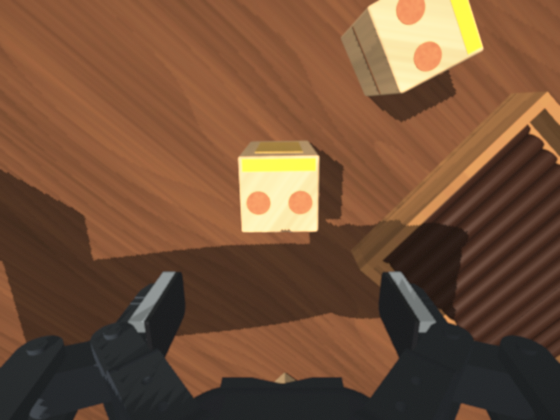

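View pics/t12.png

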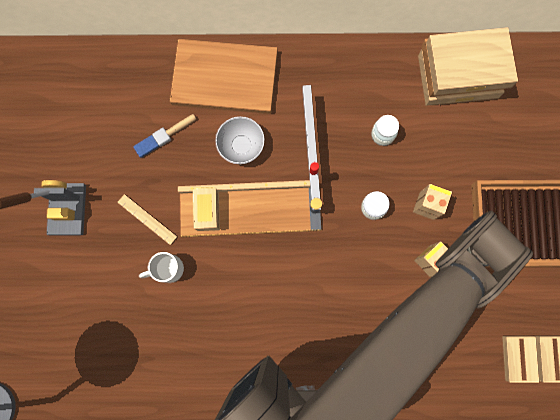

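Run:
```python
from h import *
r=cam("wrist")
c=top4(r,[(239,156),(320,155),(318,231),(242,232)])
go(c[0],c[1],.082)
```

```text
centre [ 0.4482 -0.3348  0.112 ] edges [0.0631 0.0633 0.0636 0.0635] ang%90 [42.2036 41.9633 42.3088 41.5767]
now [ 0.4444 -0.3405  0.2488] yaw 41.6 t 18.9 tilt 0.05
shift cm [ 0.6532 -0.1532 16.6807] norm/rows 3.3
```

```bash
python3 -m crank '[[-1,0.4,-0.1,4.2,0,0,-0.4],[-1,0,0,4.2,0,0,0],[-1,0,0,4.2,0,0,0],[-1,0,0,4.1,0,0,0],[-1,0,0,0,0,0,0]]' 
python3 -m crank '[[1,0,0,0,0,0,0],[1,0,0,0,0,0,0],[1,0,0,0,0,0,0],[1,0,0,0,0,0,0]]' 40
python3 -m crank '[[1,0,0,-2,0,0,0],[1,0,0,-3,0,0,0],[1,0,0,0,0,0,-8.5],[1,0,0,0,0,0,-8.5],[1,0,0,0,0,0,-8.5]]'
python3 - <<'E'
from h import *
go(*bw(-.045,.02),.119,182.4); print(get_state()["opening"]*85)
E
```

```text
time: 19.4
eef_pos: [0.4437, -0.3319, 0.076]
tcp_rot: [0.933, 0.36, -0.003, -0.006]
contact_force: [0.5, 1.0, -0.3]
opening: 0.998
time: 19.8
eef_pos: [0.4482, -0.3382, 0.0851]
tcp_rot: [0.933, 0.359, 0.001, 0.002]
contact_force: [0.6, 1.6, 3.6]
opening: 0.745
time: 20.3
eef_pos: [0.4467, -0.3372, 0.1331]
tcp_rot: [0.829, 0.559, 0.0, 0.0]
contact_force: [-0.6, 0.0, -2.8]
opening: 0.75
now [ 0.4467 -0.3372  0.1331] yaw 68.0 t 20.3 tilt 0.05
shift cm [ 49.7969 -16.3155   1.3743] norm/rows 10.5
turn wz -114.4, rows 13.3
shift if turned first cm [np.float64(-5.73), np.float64(52.09), np.float64(1.41)]
63.72176494747797
```

```bash
python3 -m crank '[[1,0,0,0,0,0,-8.5],[1,0,0,0,0,0,-8.5],[1,0,0,0,0,0,-8.5],[1,0,0,0,0,0,-8.5],[1,0,0,0,0,0,-8.5]]'
python3 -m crank '[[1,0,0,0,0,0,-8.5],[1,0,0,0,0,0,-8.5],[1,0,0,0,0,0,-8.5],[1,0,0,0,0,0,-8.5],[1,0,0,0,0,0,-8.5]]'
python3 -m crank '[[1,0,0,0,0,0,-8.5],[1,0,0,0,0,0,-8.5],[1,0,0,0,0,0,-8.5],[1,0,0,0,0,0,-3.9],[1,0,0,0,0,0,0]]'
python3 - <<'E'
from h import *
go(*bw(-.045,.02),.119,182.4); print(get_state()["opening"]*85)
E
```

```text
time: 20.8
eef_pos: [0.4466, -0.3371, 0.1326]
tcp_rot: [0.57, 0.822, -0.0, -0.0]
contact_force: [-1.0, -0.4, -2.7]
opening: 0.744
time: 21.3
eef_pos: [0.4466, -0.3371, 0.1326]
tcp_rot: [0.234, 0.972, -0.0, -0.0]
contact_force: [-0.6, 0.2, -2.7]
opening: 0.743
time: 21.8
eef_pos: [0.4467, -0.3371, 0.1326]
tcp_rot: [-0.018, 1.0, -0.0, -0.0]
contact_force: [-0.0, -0.3, -3.4]
opening: 0.745
now [ 0.4467 -0.3371  0.1326] yaw -178.0 t 21.8 tilt 0.01
shift cm [-5.3947 52.1139  1.3526] norm/rows 10.5
turn wz -360.4, rows 42.0
shift if turned first cm [np.float64(-5.74), np.float64(52.08), np.float64(1.36)]
63.29528161123744
```

```bash
python3 -m crank '[[1,-0.46,4.34,0,0,0,0],[1,-0.46,4.34,0,0,0,0],[1,-0.46,4.34,0,0,0,0],[1,-0.46,4.34,0,0,0,0],[1,-0.46,4.34,0,0,0,0]]'
python3 -m crank '[[1,-0.46,4.34,0,0,0,0],[1,-0.46,4.34,0,0,0,0],[1,-0.46,4.34,0,0,0,0],[1,-0.46,4.34,0,0,0,0],[1,-0.46,4.34,0,0,0,0]]'
python3 -m crank '[[1,-0.46,4.34,0,0,0,0],[1,-0.46,4.34,0,0,0,-0.4],[1,0,0,0,0,0,0],[1,0,0,0,0,0,0]]'
python3 - <<'E'
from h import *
go(*bw(-.045,.02),.087,182.4); print(get_state()["opening"]*85)
cam("side","s13"); cam("top","t13")
E
```

```text
time: 22.3
eef_pos: [0.4619, -0.1179, 0.1327]
tcp_rot: [-0.017, 1.0, -0.0, 0.0]
contact_force: [1.6, 0.1, -3.4]
opening: 0.743
time: 22.8
eef_pos: [0.4772, 0.0999, 0.1328]
tcp_rot: [-0.017, 1.0, -0.0, 0.001]
contact_force: [1.2, 0.7, -2.4]
opening: 0.741
time: 23.2
eef_pos: [0.4832, 0.1861, 0.1324]
tcp_rot: [-0.022, 1.0, -0.0, -0.0]
contact_force: [0.4, 0.3, -2.3]
opening: 0.742
now [0.4832 0.1861 0.1324] yaw -177.5 t 23.2 tilt 0.03
shift cm [ 0.0975 -0.0463  4.5419] norm/rows 0.9
turn wz -359.9, rows 41.9
shift if turned first cm [np.float64(0.1), np.float64(-0.05), np.float64(4.54)]
63.074414519522556
```

View pics/s13.png

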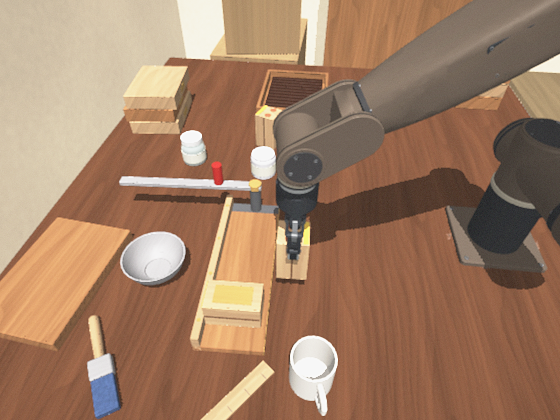

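Run:
```python
import cv2
a=cv2.imread("pics/s13.png"); cv2.imwrite("pics/s13z.png",cv2.resize(a[200:300,240:340],None,fx=5,fy=5,interpolation=cv2.INTER_CUBIC))
```

```text
(no output)
```

View pics/s13z.png

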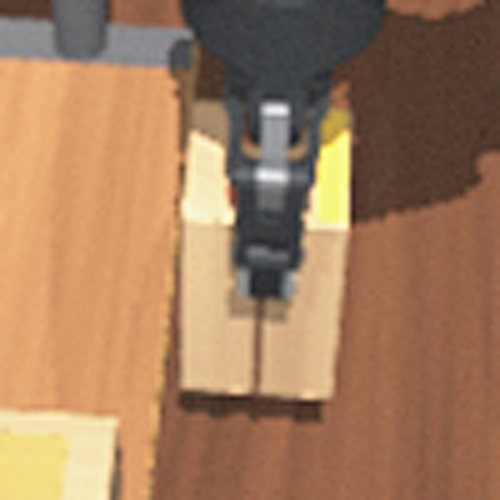

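The stripe sits on the robot side of the mould (right edge in the side view). I lower it and press it to the edge.

```bash
python3 -m crank '[[1,0.1,0,2.2,0,0,0],[1,0,0,2.2,0,0,0],[1,-0.3,0,0,0,0,0],[1,-0.3,0,0,0,0,0],[1,0,0,0,0,0,0]]' 
python3 -m crank '[[1,-0.2,0,0,0,0,0],[1,-0.2,0,0,0,0,0],[1,0,0,0,0,0,0]]' 
python3 -m crank '[[1,-0.15,0,0,0,0,0],[1,-0.15,0,0,0,0,0]]'
python3 - <<'E'
from h import *
print(wb(get_state()["eef_pos"]))
E
```

```text
time: 23.8
eef_pos: [0.4899, 0.1849, 0.0896]
tcp_rot: [-0.021, 1.0, 0.0, 0.001]
contact_force: [0.7, -0.1, -1.6]
opening: 0.744
time: 24.1
eef_pos: [0.493, 0.1857, 0.0889]
tcp_rot: [-0.021, 1.0, 0.0, 0.001]
contact_force: [-0.3, 1.1, -2.7]
opening: 0.746
time: 24.3
eef_pos: [0.495, 0.1858, 0.0883]
tcp_rot: [-0.021, 1.0, -0.0, -0.001]
contact_force: [-2.0, 0.3, -1.4]
opening: 0.742
[-0.0322  0.0197]
```

```bash
python3 -m crank '[[1,-0.15,0,0.1,0,0,0],[1,-0.1,0,0.2,0,0,0],[1,0,0,0.1,0,0,0],[1,0,0,0,0,0,0]]' 
python3 -m crank '[[-1,0,0,0,0,0,0],[-1,0,0,0,0,0,0],[-1,0,0,0,0,0,0]]' 
python3 -m crank '[[-1,0,0,-4,0,0,0],[-1,0,0,-4,0,0,0],[-1,3,0,-2,0,0,0],[-1,4,0,0,0,0,0],[0.3,0,0,0,0,0,0]]'
python3 - <<'E'
from h import *
go(*bw(-.1,.02),.105,182.4)
r=cam("side","s14")
E
```

```text
time: 24.7
eef_pos: [0.4957, 0.1859, 0.085]
tcp_rot: [-0.022, 1.0, -0.001, -0.004]
contact_force: [-10.4, -1.3, 9.5]
opening: 0.747
time: 25.0
eef_pos: [0.4989, 0.186, 0.0848]
tcp_rot: [-0.021, 1.0, 0.0, 0.001]
contact_force: [-0.2, -0.0, 0.2]
opening: 0.998
time: 25.5
eef_pos: [0.4244, 0.1828, 0.1836]
tcp_rot: [-0.022, 1.0, -0.0, -0.001]
contact_force: [0.4, -0.2, -0.4]
opening: 0.858
now [0.4244 0.1828 0.1836] yaw -177.5 t 25.5 tilt 0.11
shift cm [-0.3061  0.0325  7.8616] norm/rows 1.6
turn wz -359.9, rows 41.9
shift if turned first cm [np.float64(-0.29), np.float64(0.03), np.float64(7.86)]
```

View pics/s14.png

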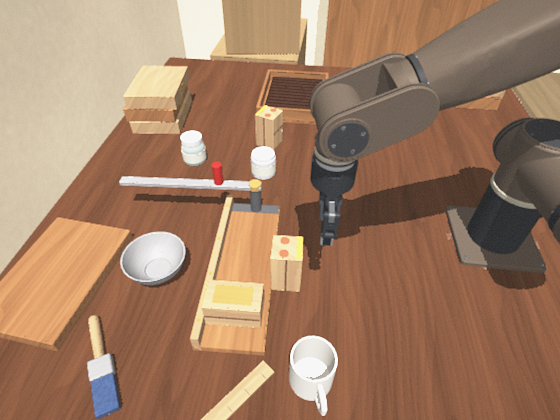

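Mould B stands at the edge (287,262) with its stripe on the robot side. Now the push.

```bash
python3 -m crank '[[0.3,0,0,4,0,0,0],[0.3,0,0,3.9,0,0,0],[0.3,0,0,0,0,0,0],[0.3,-1,0,0,0,0,0],[0.3,-1,0,0,0,0,0]]' 
python3 -m crank '[[0.3,-1,0,0,0,0,0],[0.3,-1,0,0,0,0,0],[0.3,-1,0,0,0,0,0],[0.3,-1,0,0,0,0,0],[0.3,0,0,0,0,0,0]]'
python3 -m crank '[[0.3,-1,0,-0.1,0,0,0],[0.3,-1,0,-0.1,0,0,0],[0.3,-1,0,-0.1,0,0,0],[0.3,-1,0,0,0,0,0],[0.3,0,0,0,0,0,0]]'
python3 - <<'E'
from h import *
go(*bw(0.01,.02),.108,182.4)
cam("side","s15")
E
```

```text
time: 26.05
eef_pos: [0.451, 0.1841, 0.1076]
tcp_rot: [-0.021, 1.0, 0.0, 0.002]
contact_force: [0.6, 0.0, 0.3]
opening: 0.351
time: 26.55
eef_pos: [0.49, 0.1855, 0.1059]
tcp_rot: [-0.021, 1.0, 0.0, 0.001]
contact_force: [-0.3, -1.2, -0.2]
opening: 0.345
time: 27.05
eef_pos: [0.5296, 0.1871, 0.1087]
tcp_rot: [-0.021, 1.0, 0.0, 0.001]
contact_force: [0.2, 0.5, -0.3]
opening: 0.348
now [0.5296 0.1871 0.1087] yaw -177.6 t 27.05 tilt 0.08
shift cm [-0.7599  0.0477  0.0703] norm/rows 0.2
turn wz -360.0, rows 41.9
shift if turned first cm [np.float64(-0.76), np.float64(0.05), np.float64(0.07)]
```

View pics/s15.png

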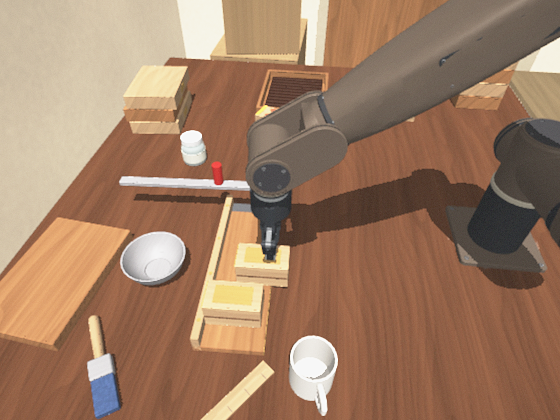

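Mould B fell flat, plate up at (263,258). I slide it home.

```bash
python3 -m crank '[[0.3,4,0,0,0,0,0],[0.3,3.5,0,0,0,0,0],[0.3,0,0,3,0,0,0],[0.3,0,0,2.9,0,0,0],[0.3,0,0,0,0,0,0]]'
python3 -m crank '[[0.3,-1.2,0,0,0,0,0],[0.3,-1.2,0,0,0,0,0],[0.3,-1.2,0,0,0,0,0],[0.3,-1,0,0,0,0,0],[0.3,-0.4,0,0,0,0,0]]'
python3 -m crank '[[0.3,-0.5,0,0,0,0,0],[0.3,-0.5,0,0,0,0,0],[0.3,-0.4,0,0,0,0,0]]'
python3 - <<'E'
from h import *
print(wb(get_state()["eef_pos"]))
E
```

```text
time: 27.6
eef_pos: [0.449, 0.1833, 0.0458]
tcp_rot: [-0.021, 1.0, -0.001, -0.004]
contact_force: [-0.0, 0.2, -0.2]
opening: 0.349
time: 28.1
eef_pos: [0.5049, 0.1861, 0.0502]
tcp_rot: [-0.021, 1.0, 0.0, 0.001]
contact_force: [-1.8, -0.8, 0.3]
opening: 0.347
time: 28.4
eef_pos: [0.5171, 0.1867, 0.0492]
tcp_rot: [-0.021, 1.0, -0.0, -0.0]
contact_force: [-2.0, -1.1, -0.3]
opening: 0.352
[-0.0101  0.0196]
```

```bash
python3 -m crank '[[0.3,-0.3,0,0,0,0,0],[0.3,-0.3,0,0,0,0,0]]'
python3 -m crank '[[0.3,-0.2,0,0,0,0,0],[0.3,-0.2,0,0,0,0,0]]'
python3 -m crank '[[0.3,-0.1,0,0,0,0,0],[0.3,0,0,0,0,0,0]]'
python3 - <<'E'
from h import *
print(wb(get_state()["eef_pos"]))
E
```

```text
time: 28.6
eef_pos: [0.5229, 0.187, 0.0492]
tcp_rot: [-0.021, 1.0, -0.0, -0.0]
contact_force: [-1.8, -0.2, -0.3]
opening: 0.346
time: 28.8
eef_pos: [0.5252, 0.1871, 0.0488]
tcp_rot: [-0.021, 1.0, -0.0, -0.003]
contact_force: [-9.8, 0.4, 3.4]
opening: 0.353
time: 29.0
eef_pos: [0.5252, 0.1871, 0.0483]
tcp_rot: [-0.021, 1.0, -0.0, -0.004]
contact_force: [-7.8, 0.1, 3.4]
opening: 0.35
[-0.002   0.0197]
```

Mould B is home (force rise at the same bed x of -0.002). Now mould A.

```bash
python3 -m crank '[[0.3,2,0,0,0,0,0],[0.3,3,0,0,0,0,0],[0.3,0,0,-5,0,0,0],[-1,0,0,-5,0,0,7],[-1,0,0,-5,0,0,7]]'
python3 -m crank '[[-1,0,0,-5,0,0,8],[-1,0,0,0,0,0,0]]'
python3 - <<'E'
from h import *
go(.604,-.339,.25,160.4)
t=cam("top","t16")
for d in place_of("mould_a","top")[:4]: print(d["p"],d["location"],onz(t,d["location"],0))
E
```

```text
time: 29.5
eef_pos: [0.4777, 0.185, 0.201]
tcp_rot: [0.103, 0.995, 0.0, 0.0]
contact_force: [1.1, -0.9, 0.2]
opening: 0.679
time: 29.7
eef_pos: [0.4827, 0.1859, 0.2594]
tcp_rot: [0.171, 0.985, 0.003, 0.009]
contact_force: [0.6, -0.5, 0.8]
opening: 0.993
now [0.4827 0.1859 0.2594] yaw 160.3 t 29.7 tilt 1.11
shift cm [-29.0622 -45.3594   1.002 ] norm/rows 10.8
turn wz -0.1, rows 0.0
shift if turned first cm [np.float64(-29.04), np.float64(-45.38), np.float64(0.94)]
0.86 [426.1, 207.7] [ 0.5995 -0.3367  0.    ]
```

View pics/t16.png

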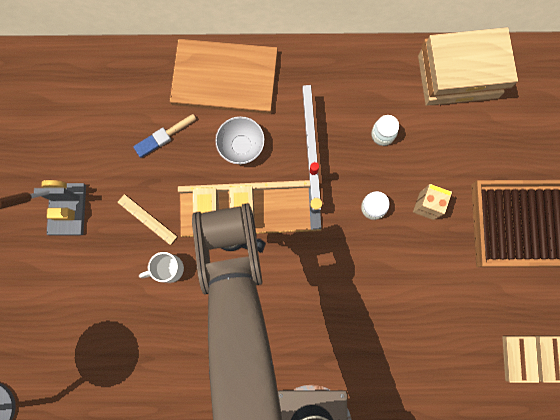

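```bash
python3 -m crank '[[-1,-2.43,-3.78,0,0,0,0],[-1,-2.43,-3.78,0,0,0,0],[-1,-2.43,-3.78,0,0,0,0],[-1,-2.43,-3.78,0,0,0,0],[-1,-2.43,-3.78,0,0,0,0]]'
python3 -m crank '[[-1,-2.43,-3.78,0,0,0,0],[-1,-2.43,-3.78,0,0,0,0],[-1,-2.43,-3.78,0,0,0,0],[-1,-2.43,-3.78,0,0,0,0],[-1,-2.43,-3.78,0,0,0,0]]'
python3 -m crank '[[-1,-2.43,-3.78,0,0,0,0],[-1,-2.43,-3.78,0,0,0,0],[-1,0,0,0,0,0,0],[-1,0,0,0,0,0,0]]'
python3 - <<'E'
from h import *
go(.604,-.339,.082,160.4)
cam("wrist","w17")
E
```

```text
time: 30.3
eef_pos: [0.5284, -0.0353, 0.2468]
tcp_rot: [0.169, 0.986, 0.0, -0.002]
contact_force: [0.6, -0.0, -0.3]
opening: 0.999
time: 30.8
eef_pos: [0.5797, -0.254, 0.2462]
tcp_rot: [0.17, 0.985, 0.001, -0.002]
contact_force: [0.8, 0.5, -0.3]
opening: 0.997
time: 31.2
eef_pos: [0.5999, -0.3404, 0.2458]
tcp_rot: [0.171, 0.985, 0.001, -0.002]
contact_force: [-0.3, 0.1, -0.8]
opening: 1.0
now [ 0.5999 -0.3404  0.2458] yaw 160.4 t 31.2 tilt 0.29
shift cm [-0.4111  0.2402 16.3815] norm/rows 3.3
turn wz -0.0, rows 0.0
shift if turned first cm [np.float64(-0.33), np.float64(0.27), np.float64(16.38)]
```

View pics/w17.png

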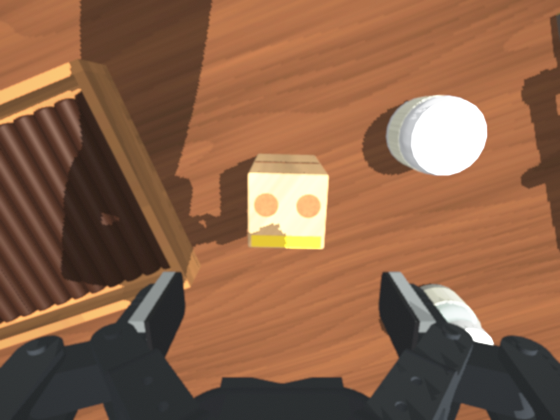

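Run:
```python
from h import *
r=cam("wrist")
c=top4(r,[(247,170),(328,173),(325,249),(248,246)])
go(c[0],c[1],.084)
```

```text
centre [ 0.606 -0.336  0.112] edges [0.0636 0.065  0.065  0.0646] ang%90 [68.2695 70.5685 67.9692 69.4196]
now [ 0.6004 -0.3387  0.2474] yaw 160.5 t 31.3 tilt 0.19
shift cm [-0.4881  0.4234 16.3376] norm/rows 3.3
```

```bash
python3 -m crank '[[-1,-0.45,0.33,4.1,0,0,0.6],[-1,0,0,4.1,0,0,0],[-1,0,0,4.1,0,0,0],[-1,0,0,4,0,0,0],[-1,0,0,0,0,0,0]]' 
python3 -m crank '[[1,0,0,0,0,0,0],[1,0,0,0,0,0,0],[1,0,0,0,0,0,0],[1,0,0,0,0,0,0]]' 40
python3 -m crank '[[1,0,0,-3,0,0,0],[1,0,0,-4,0,0,0],[1,0,0,-3,0,0,0],[1,0,0,0,0,0,8.5],[1,0,0,0,0,0,8.5]]'
python3 - <<'E'
from h import *
go(*bw(-.045,-.08),.185,2.4); print(get_state()["opening"]*85)
E
```

```text
time: 31.8
eef_pos: [0.6021, -0.3334, 0.0784]
tcp_rot: [0.174, 0.985, 0.003, -0.007]
contact_force: [-0.4, 1.8, -0.5]
opening: 1.0
time: 32.2
eef_pos: [0.6077, -0.3391, 0.0894]
tcp_rot: [0.175, 0.985, -0.001, 0.002]
contact_force: [0.3, -0.3, 2.4]
opening: 0.743
time: 32.7
eef_pos: [0.6067, -0.3388, 0.1887]
tcp_rot: [0.321, 0.947, -0.001, 0.002]
contact_force: [-0.7, 1.0, -5.0]
opening: 0.746
now [ 0.6067 -0.3388  0.1887] yaw 142.5 t 32.7 tilt 0.19
shift cm [35.3868 26.353   0.2505] norm/rows 8.8
turn wz 140.1, rows 16.3
shift if turned first cm [np.float64(-10.24), np.float64(-42.92), np.float64(0.37)]
63.37369193944623
```

```bash
python3 -m crank '[[1,0,0,0,0,0,8.5],[1,0,0,0,0,0,8.5],[1,0,0,0,0,0,8.5],[1,0,0,0,0,0,8.5],[1,0,0,0,0,0,8.5]]'
python3 -m crank '[[1,0,0,0,0,0,8.5],[1,0,0,0,0,0,8.5],[1,0,0,0,0,0,8.5],[1,0,0,0,0,0,8.5],[1,0,0,0,0,0,8.5]]'
python3 -m crank '[[1,0,0,0,0,0,8.5],[1,0,0,0,0,0,8.5],[1,0,0,0,0,0,8.5],[1,0,0,0,0,0,8.5],[1,0,0,0,0,0,8.5]]'
python3 -m crank '[[1,0,0,0,0,0,8.5],[1,0,0,0,0,0,4.1],[1,0,0,0,0,0,0]]'
python3 - <<'E'
from h import *
go(*bw(-.045,-.08),.185,2.4); print(get_state()["opening"]*85)
E
```

```text
time: 33.2
eef_pos: [0.6057, -0.3382, 0.1859]
tcp_rot: [0.643, 0.766, -0.0, -0.001]
contact_force: [0.5, -0.3, -4.2]
opening: 0.745
time: 33.7
eef_pos: [0.6057, -0.3381, 0.1859]
tcp_rot: [0.877, 0.481, -0.0, -0.001]
contact_force: [0.3, -0.4, -3.7]
opening: 0.748
time: 34.2
eef_pos: [0.6057, -0.3381, 0.1859]
tcp_rot: [0.991, 0.13, -0.0, -0.0]
contact_force: [-0.7, -0.0, -3.4]
opening: 0.743
time: 34.5
eef_pos: [0.6058, -0.3382, 0.1859]
tcp_rot: [1.0, 0.024, -0.0, -0.0]
contact_force: [0.2, 0.0, -4.5]
opening: 0.747
now [ 0.6058 -0.3382  0.1859] yaw 2.7 t 34.5 tilt 0.06
shift cm [ -9.8932 -42.9105   0.1277] norm/rows 8.8
turn wz 0.3, rows 0.0
shift if turned first cm [np.float64(-10.15), np.float64(-42.85), np.float64(0.09)]
63.469574261874236
```

```bash
python3 -m crank '[[1,-3.3,-3,0,0,0,0],[1,-3.3,-3,0,0,0,0],[1,-3.3,-3,0,0,0,0.3],[1,0,-4.25,0,0,0,0],[1,0,-4.25,0,0,0,0]]'
python3 -m crank '[[1,0,-4.25,0,0,0,0],[1,0,-4.25,0,0,0,0],[1,0,-4.25,0,0,0,0],[1,0,-4.25,0,0,0,0],[1,0,-4.25,0,0,0,0]]'
python3 -m crank '[[1,0,-4.1,0,0,0,0],[1,0,0,0,0,0,0],[1,0,0,0,0,0,0]]'
python3 - <<'E'
from h import *
go(*bw(-.045,-.08),.0915,2.4); print(get_state()["opening"]*85)
cam("side","s18"); cam("wrist","w18")
E
```

```text
time: 35.0
eef_pos: [0.498, -0.1673, 0.1863]
tcp_rot: [1.0, 0.021, 0.0, -0.0]
contact_force: [1.8, 0.0, -4.2]
opening: 0.746
time: 35.5
eef_pos: [0.4899, 0.0456, 0.1867]
tcp_rot: [1.0, 0.022, 0.0, 0.0]
contact_force: [0.6, 0.5, -4.8]
opening: 0.743
time: 35.8
eef_pos: [0.4883, 0.0857, 0.1865]
tcp_rot: [1.0, 0.023, 0.0, 0.0]
contact_force: [-0.2, -1.6, -4.1]
opening: 0.743
now [0.4883 0.0857 0.1865] yaw 2.7 t 35.8 tilt 0.04
shift cm [-0.1936 -0.0186  9.4979] norm/rows 1.9
turn wz 0.3, rows 0.0
shift if turned first cm [np.float64(-0.19), np.float64(-0.01), np.float64(9.5)]
63.11709673278013
```

View pics/w18.png

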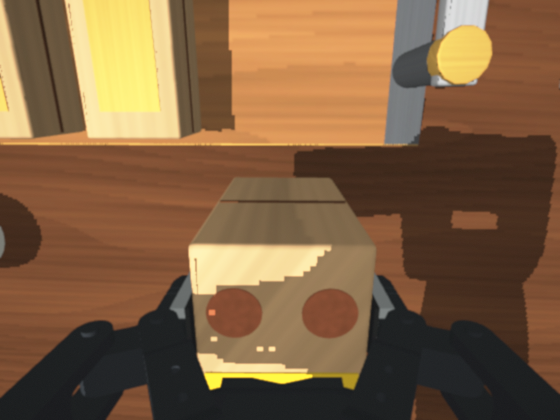

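The stripe is at the bottom (row 378), toward the robot, and the gap between mould B and the post is wide enough. I lower it and press it to the edge.

```bash
python3 -m crank '[[1,-0.2,0,3,0,0,0.3],[1,0,0,3,0,0,0],[1,0,0,3,0,0,0],[1,0,0,0.4,0,0,0],[1,0,0,0,0,0,0]]' 
python3 -m crank '[[1,0.3,0,0,0,0,0],[1,0.3,0,0,0,0,0],[1,0.2,0,0,0,0,0],[1,0.2,0,0,0,0,0],[1,0,0,0,0,0,0]]' 
python3 -m crank '[[1,0.15,0,0,0,0,0],[1,0.15,0,0,0,0,0]]'
python3 - <<'E'
from h import *
print(wb(get_state()["eef_pos"]))
E
```

```text
time: 36.4
eef_pos: [0.4866, 0.0838, 0.0922]
tcp_rot: [1.0, 0.018, -0.001, -0.0]
contact_force: [0.7, 0.8, -4.6]
opening: 0.744
time: 36.9
eef_pos: [0.4972, 0.0853, 0.0928]
tcp_rot: [1.0, 0.019, 0.001, 0.0]
contact_force: [-0.6, -0.7, -4.2]
opening: 0.747
time: 37.1
eef_pos: [0.4996, 0.0854, 0.0923]
tcp_rot: [1.0, 0.019, -0.0, -0.0]
contact_force: [-0.2, -0.1, -4.0]
opening: 0.744
[-0.0318 -0.0808]
```

```bash
python3 -m crank '[[1,0.1,0,0.1,0,0,-0.2],[1,0.1,0,0,0,0,0],[1,0,0,0,0,0,0]]' 
python3 -m crank '[[1,0.1,0,0,0,0,0],[1,0.1,0,0,0,0,0],[1,0,0,0,0,0,0]]'
```

```text
time: 37.4
eef_pos: [0.5006, 0.0854, 0.0908]
tcp_rot: [1.0, 0.021, -0.002, 0.0]
contact_force: [-2.8, -0.5, -3.2]
opening: 0.742
time: 37.7
eef_pos: [0.5019, 0.0855, 0.0906]
tcp_rot: [1.0, 0.021, -0.003, 0.0]
contact_force: [-5.5, -0.3, -1.0]
opening: 0.74
```

```bash
python3 -m crank '[[1,0,0,0.1,0,0,0],[1,0,0,0.1,0,0,0],[1,0,0,0,0,0,0]]' 
python3 -m crank '[[-1,0,0,0,0,0,0],[-1,0,0,0,0,0,0],[-1,0,0,0,0,0,0]]' 
python3 -m crank '[[-1,0,0,-4,0,0,0],[-1,0,0,-4,0,0,0],[-1,-3,0,-2,0,0,0],[-1,-4,0,0,0,0,0],[0.3,0,0,0,0,0,0]]'
python3 - <<'E'
from h import *
go(*bw(-.1,-.08),.106,2.4)
r=cam("wrist","w19")
E
```

```text
time: 38.0
eef_pos: [0.5021, 0.0855, 0.0898]
tcp_rot: [1.0, 0.021, -0.003, 0.0]
contact_force: [-7.6, -1.8, 4.5]
opening: 0.743
time: 38.3
eef_pos: [0.5051, 0.0855, 0.0904]
tcp_rot: [1.0, 0.02, 0.002, 0.0]
contact_force: [-0.6, 0.4, -0.4]
opening: 1.003
time: 38.8
eef_pos: [0.4303, 0.083, 0.1889]
tcp_rot: [1.0, 0.021, -0.0, -0.0]
contact_force: [-0.3, 0.4, -0.2]
opening: 0.857
now [0.4303 0.083  0.1889] yaw 2.4 t 38.8 tilt 0.05
shift cm [ 0.1221 -0.035   8.2866] norm/rows 1.7
turn wz -0.0, rows 0.0
shift if turned first cm [np.float64(0.12), np.float64(-0.04), np.float64(8.29)]
```

View pics/w19.png

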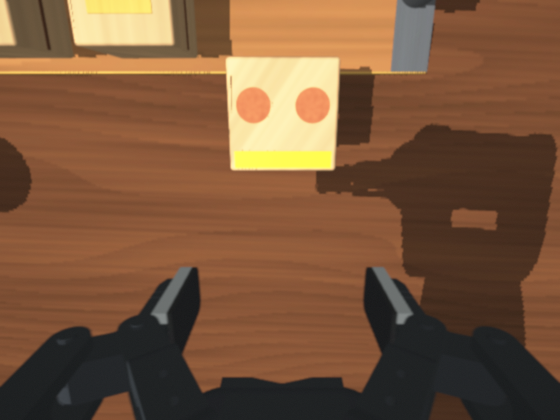

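Mould A stands square at the edge, stripe near at (283,160). Now I push it over.

```bash
python3 -m crank '[[0.3,0,0,4,0,0,0],[0.3,0,0,4.3,0,0,0],[0.3,0,0,0,0,0,0],[0.3,1,0,0,0,0,0],[0.3,1,0,0,0,0,0]]' 
python3 -m crank '[[0.3,1,0,0,0,0,0],[0.3,1,0,0,0,0,0],[0.3,1,0,0,0,0,0],[0.3,1,0,0,0,0,0],[0.3,0,0,0,0,0,0]]'
python3 -m crank '[[0.3,1,0,-0.1,0,0,0],[0.3,1,0,-0.1,0,0,0],[0.3,1,0,-0.1,0,0,0],[0.3,1,0,0,0,0,0],[0.3,0,0,0,0,0,0]]'
python3 - <<'E'
from h import *
go(*bw(0.01,-.08),.108,2.4)
cam("side","s20")
E
```

```text
time: 39.35
eef_pos: [0.4569, 0.0834, 0.1088]
tcp_rot: [1.0, 0.02, 0.002, 0.0]
contact_force: [0.7, -0.0, 1.2]
opening: 0.351
time: 39.85
eef_pos: [0.4959, 0.085, 0.107]
tcp_rot: [1.0, 0.02, 0.002, 0.0]
contact_force: [0.1, -0.1, 0.5]
opening: 0.35
time: 40.35
eef_pos: [0.5352, 0.0866, 0.1097]
tcp_rot: [1.0, 0.02, 0.001, 0.0]
contact_force: [0.2, -0.5, -1.1]
opening: 0.353
now [0.5352 0.0866 0.1097] yaw 2.3 t 40.35 tilt 0.08
shift cm [ 0.6164 -0.1096  0.1677] norm/rows 0.1
turn wz -0.1, rows 0.0
shift if turned first cm [np.float64(0.62), np.float64(-0.11), np.float64(0.17)]
```

View pics/s20.png

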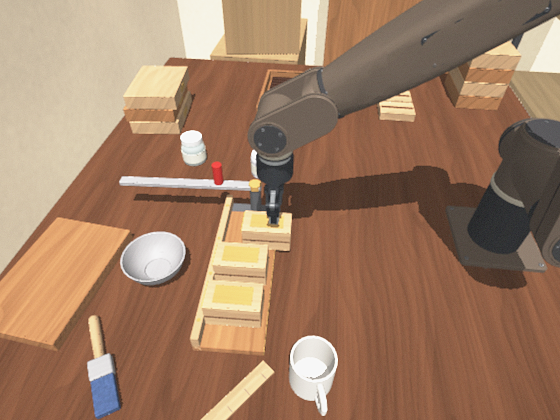

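All three lie flat, and the last one at (267,225) still needs sliding home.

```bash
python3 -m crank '[[0.3,-4,-0.1,0,0,0,0],[0.3,-3.5,0,0,0,0,0],[0.3,0,0,3,0,0,0],[0.3,0,0,3,0,0,0],[0.3,0,0,0,0,0,0]]'
python3 -m crank '[[0.3,1.2,0,0,0,0,0],[0.3,1.2,0,0,0,0,0],[0.3,1.2,0,0,0,0,0],[0.3,1,0,0,0,0,0],[0.3,0.4,0,0,0,0,0]]'
python3 -m crank '[[0.3,0.5,0,0,0,0,0],[0.3,0.5,0,0,0,0,0],[0.3,0.3,0,0,0,0,0]]'
python3 - <<'E'
from h import *
print(wb(get_state()["eef_pos"]))
E
```

```text
time: 40.9
eef_pos: [0.4546, 0.0848, 0.0459]
tcp_rot: [1.0, 0.02, -0.004, -0.0]
contact_force: [-0.8, 0.1, -0.6]
opening: 0.353
time: 41.4
eef_pos: [0.5104, 0.0867, 0.0501]
tcp_rot: [1.0, 0.02, 0.001, 0.0]
contact_force: [-2.2, 0.3, 0.1]
opening: 0.351
time: 41.7
eef_pos: [0.5218, 0.0873, 0.0492]
tcp_rot: [1.0, 0.02, -0.0, -0.0]
contact_force: [-2.9, -0.1, 1.4]
opening: 0.345
[-0.0096 -0.0799]
```

```bash
python3 -m crank '[[0.3,0.3,0,0,0,0,0],[0.3,0.3,0,0,0,0,0]]'
python3 -m crank '[[0.3,0.2,0,0,0,0,0],[0.3,0.2,0,0,0,0,0]]'
python3 -m crank '[[0.3,0.1,0,0,0,0,0],[0.3,0,0,0,0,0,0]]'
python3 - <<'E'
from h import *
print(wb(get_state()["eef_pos"]))
E
```

```text
time: 41.9
eef_pos: [0.5276, 0.0875, 0.0492]
tcp_rot: [1.0, 0.02, -0.0, -0.0]
contact_force: [-2.3, -0.2, 0.1]
opening: 0.349
time: 42.1
eef_pos: [0.5293, 0.0876, 0.0486]
tcp_rot: [1.0, 0.021, -0.004, 0.0]
contact_force: [-11.3, -0.1, 4.5]
opening: 0.35
time: 42.3
eef_pos: [0.5292, 0.0878, 0.048]
tcp_rot: [1.0, 0.021, -0.005, -0.0]
contact_force: [-9.4, -0.4, 2.6]
opening: 0.352
[-0.0021 -0.0797]
```

Home at the same depth. I retreat and check all three.

```bash
python3 -m crank '[[0.3,-2,0,0,0,0,0],[0.3,-3,0,0,0,0,0],[0.3,0,0,-5,0,0,0],[-0.2,0,0,-5,0,0,0],[-0.2,0,0,-5,0,0,0]]'
python3 -m crank '[[-0.2,-2,4,-4,0,0,0],[-0.2,0,4,0,0,0,0],[-0.2,0,4,0,0,0,0],[-0.2,0,0,0,0,0,0]]'
python3 - <<'E'
from h import *
go(.684,-.008,.25,5.5)
t=cam("top","t21"); s=cam("side","s21")
for n in ("mould_a",):
  for c,r in (("top",t),("side",s)):
    for d in place_of(n,c)[:4]: print(c,d["p"],np.round(d["location"]),wb(onz(r,d["location"],.047)))
for c,r in (("top",t),("side",s)):
    for d in place_of("bar_knob",c)[:2]: print(c,d["p"],np.round(d["location"]),onz(r,d["location"],.132))
a=cv2.imread("pics/t21.png"); cv2.imwrite("pics/t21z.png",cv2.resize(a[140:250,170:340],None,fx=4.5,fy=4.5,interpolation=cv2.INTER_CUBIC))
E
```

```text
time: 42.8
eef_pos: [0.4827, 0.0856, 0.2012]
tcp_rot: [1.0, 0.02, 0.001, -0.0]
contact_force: [1.5, -0.3, -0.3]
opening: 0.599
time: 43.2
eef_pos: [0.4717, -0.032, 0.2342]
tcp_rot: [1.0, 0.018, 0.002, 0.001]
contact_force: [0.5, 1.1, -0.0]
opening: 0.603
now [ 0.4717 -0.032   0.2342] yaw 2.1 t 43.2 tilt 0.31
shift cm [21.3061 -1.635  -1.4904] norm/rows 4.3
turn wz -3.4, rows 0.4
shift if turned first cm [np.float64(21.36), np.float64(-0.36), np.float64(-1.58)]
top 0.95 [207. 228.] [0.0128 0.1195]
top 0.92 [280. 226.] [ 0.0113 -0.0828]
top 0.61 [242. 226.] [0.0147 0.0203]
side 0.73 [265. 265.] [0.0156 0.0225]
side 0.7 [261. 304.] [0.0129 0.1178]
top 0.96 [314. 172.] [ 0.6761 -0.0092  0.132 ]
top 0.4 [250. 231.] [0.5167 0.1616 0.132 ]
side 0.71 [214. 172.] [ 0.6929 -0.0076  0.132 ]
```

View pics/t21z.png

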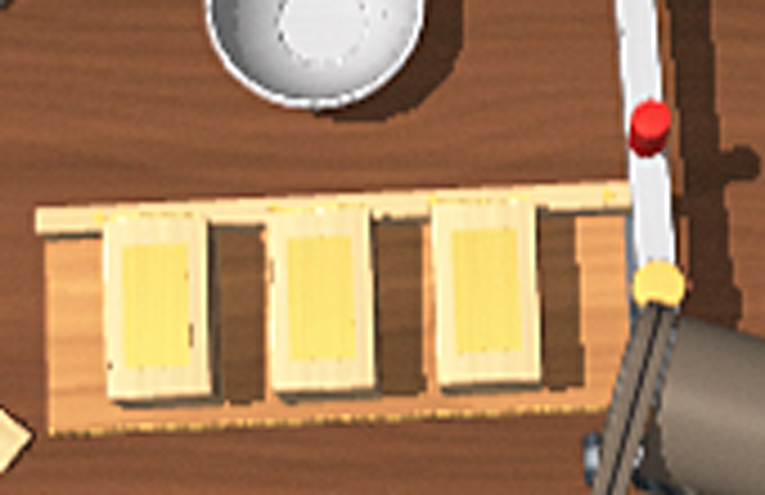

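View pics/s21.png

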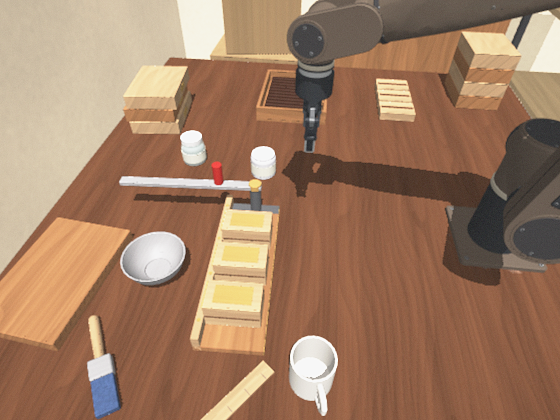

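All three moulds lie plate up against the stop at bed x of about 0.011–0.015, and the bar is still open. Next I close the bar.

```bash
python3 -m crank '[[-0.2,4.27,-0.33,0,0,0,-0.7],[-0.2,4.27,-0.2,0,0,0,-0.7],[-0.2,4.27,-0.1,0,0,0,-0.7],[-0.2,4.27,-0.1,0,0,0,-0.7],[-0.2,4.27,0,0,0,0,-0.6]]'
python3 -m crank '[[-0.2,0,0,0,0,0,0],[-0.2,0,0,0,0,0,0]]'
python3 - <<'E'
from h import *
go(.684,-.008,.133,5.5)
cam("wrist","w22")
for d in place_of("bar_knob","wrist")[:2]: print(d)
E
```

```text
time: 44.0
eef_pos: [0.6849, -0.0052, 0.2321]
tcp_rot: [0.999, 0.051, -0.0, -0.0]
contact_force: [0.5, -0.3, 0.2]
opening: 0.598
time: 44.2
eef_pos: [0.6833, -0.0056, 0.2309]
tcp_rot: [0.999, 0.051, -0.001, -0.0]
contact_force: [-0.1, -1.0, -0.0]
opening: 0.6
now [ 0.6833 -0.0056  0.2309] yaw 5.9 t 44.2 tilt 0.16
shift cm [0.0706 0.2483 9.79  ] norm/rows 2.0
turn wz 0.4, rows 0.0
shift if turned first cm [np.float64(0.05), np.float64(0.24), np.float64(9.79)]
{'location': [288.4, 218.6], 'p': 0.79}
```

View pics/w22.png

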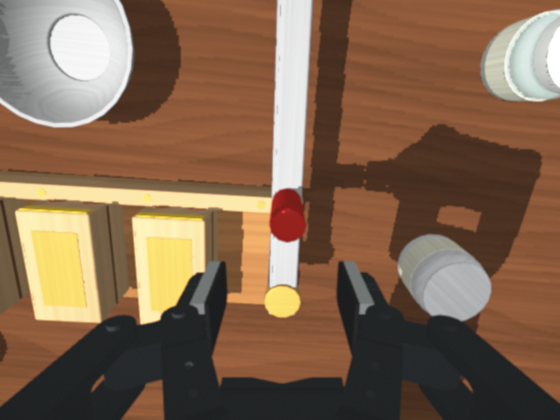

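The knob at (288,215) sits slightly right of the jaw centre at 281, which agrees with the computed +0.25 cm shift.

```bash
python3 -m crank '[[-0.2,0.05,0.25,2.5,0,0,0.4],[-0.2,0,0,4,0,0,0],[-0.2,0,0,3.3,0,0,0],[0.2,0,0,0,0,0,0],[0.2,0,0,0,0,0,0]]'
python3 -m crank '[[0.2,0,0,0,0,0,0],[0.2,-0.07,-1.1,0,0,0,-7],[0.2,-0.07,-1.1,0,0,0,-7],[0.2,-0.07,-1.1,0,0,0,-7],[0.2,-0.07,-1.1,0,0,0,-7]]'
python3 -m crank '[[0.2,-0.07,-1.1,0,0,0,-7],[0.2,-0.07,-1.1,0,0,0,-7],[0.2,-0.07,-1.1,0,0,0,-7],[0.2,-0.07,-1.1,0,0,0,-7],[0.2,0,0,0,0,0,0]]'
python3 - <<'E'
from h import *
go(.596,.075,.133,92.4)
cam("wrist","w23")
E
```

```text
time: 44.8
eef_pos: [0.6833, -0.0094, 0.1356]
tcp_rot: [0.999, 0.047, -0.0, -0.0]
contact_force: [0.0, -1.0, 1.0]
opening: 0.403
time: 45.3
eef_pos: [0.672, 0.0313, 0.1388]
tcp_rot: [0.957, 0.289, 0.004, 0.002]
contact_force: [2.4, -1.2, -0.8]
opening: 0.398
time: 45.8
eef_pos: [0.638, 0.0618, 0.138]
tcp_rot: [0.86, 0.51, 0.002, 0.001]
contact_force: [0.8, 0.4, 0.1]
opening: 0.4
now [0.638  0.0618 0.138 ] yaw 61.4 t 45.8 tilt 0.27
shift cm [-0.8583 -4.3209  0.4759] norm/rows 0.9
turn wz -31.0, rows 3.6
shift if turned first cm [np.float64(1.49), np.float64(-4.14), np.float64(0.5)]
```

View pics/w23.png

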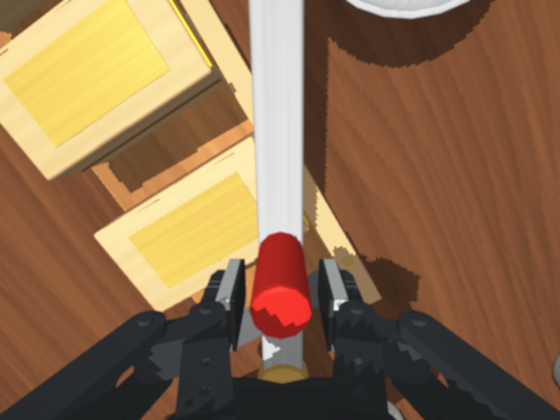

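```bash
python3 -m crank '[[0.2,-0.07,-1.1,0,0,0,-7],[0.2,-0.07,-1.1,0,0,0,-7],[0.2,-0.07,-1.1,0,0,0,-7],[0.2,-0.07,-1.1,0,0,0,-7],[0.2,0,0,0,0,0,0]]'
python3 -m crank '[[0.2,-0.03,-0.5,0,0,0,-3],[0.2,0,-0.3,0,0,0,0],[0.2,0,0,0,0,0,0]]'
python3 - <<'E'
from h import *
go(.596,.075,.133,92.4)
cam("wrist","w24"); cam("side","s24")
E
```

```text
time: 46.35
eef_pos: [0.5952, 0.0719, 0.1361]
tcp_rot: [0.712, 0.702, 0.001, 0.001]
contact_force: [-0.5, 0.0, -0.1]
opening: 0.399
time: 46.65
eef_pos: [0.5885, 0.0715, 0.1355]
tcp_rot: [0.694, 0.72, 0.001, 0.002]
contact_force: [4.6, -0.5, -0.8]
opening: 0.401
now [0.5885 0.0715 0.1355] yaw 92.1 t 46.65 tilt 0.24
shift cm [0.3191 0.7637 0.255 ] norm/rows 0.2
turn wz -0.3, rows 0.0
shift if turned first cm [np.float64(0.32), np.float64(0.77), np.float64(0.25)]
```

View pics/w24.png

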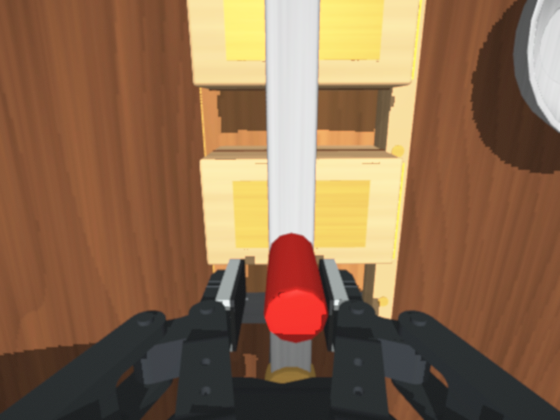

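```bash
python3 -m crank '[[0.2,0,-0.2,0,0,0,0],[0.2,0,-0.2,0,0,0,0],[0.2,0,0,0,0,0,0]]'
python3 - <<'E'
from h import *
go(.596,.075,.133,92.4)
s=cam("side","s25"); w=cam("wrist")
E
```

```text
time: 47.05
eef_pos: [0.5884, 0.0715, 0.1355]
tcp_rot: [0.693, 0.72, 0.006, 0.006]
contact_force: [20.0, 1.5, -9.9]
opening: 0.401
now [0.5884 0.0715 0.1355] yaw 92.2 t 47.05 tilt 0.94
shift cm [0.3201 0.7731 0.2617] norm/rows 0.2
turn wz -0.2, rows 0.0
shift if turned first cm [np.float64(0.32), np.float64(0.78), np.float64(0.25)]
```

View pics/s25.png

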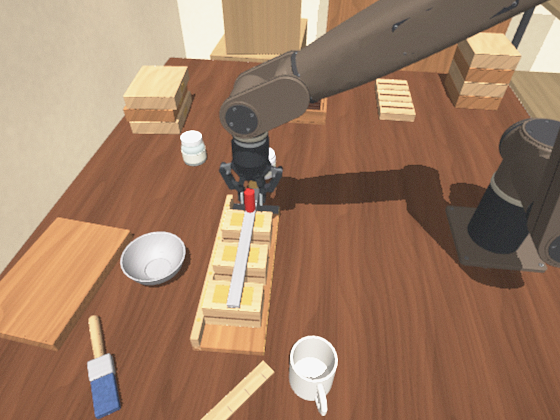

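The bar is at its end stop: 20 N with no further travel. I unload, lift clear and check.

```bash
python3 -m crank '[[0.2,0,0.4,0,0,0,0],[0,0,0.5,0,0,0,0],[-0.3,0,0,0,0,0,0],[-0.3,0,0,0,0,0,0],[-0.3,0,0,0,0,0,0]]'
python3 -m crank '[[-0.3,0,0,-3,0,0,0],[-0.3,0,0,-5,0,0,0],[-0.3,0,0,-5,0,0,0],[-0.3,-4,0,0,0,0,0],[-0.3,-4,0,0,0,0,0]]'
python3 -m crank '[[-0.3,-4,0,0,0,0,0],[-0.3,-4,0,0,0,0,0],[-0.3,-4,-2,0,0,0,0],[-0.3,-4,-2,0,0,0,0],[-0.3,0,0,0,0,0,0]]'
python3 - <<'E'
from h import *
go(.596,.075,.133,92.4)
t=cam("top","t26"); s=cam("side","s26")
for n,z in (("mould_a",.047),("bar_knob",.132),("tin",0),("cup",0),("rule_stick",0)):
  for c,r in (("top",t),("side",s)):
    for d in place_of(n,c)[:3]: p=onz(r,d["location"],z); print(n,c,round(d["p"],2),np.round(d["location"]),p[:2],wb(p))
a=cv2.imread("pics/t26.png"); cv2.imwrite("pics/t26z.png",cv2.resize(a[140:250,170:340],None,fx=4.5,fy=4.5,interpolation=cv2.INTER_CUBIC))
E
```

```text
time: 47.65
eef_pos: [0.5913, 0.0721, 0.1343]
tcp_rot: [0.693, 0.721, -0.0, -0.001]
contact_force: [0.0, 0.8, -0.3]
opening: 0.647
time: 48.15
eef_pos: [0.5959, -0.008, 0.268]
tcp_rot: [0.691, 0.722, 0.001, 0.002]
contact_force: [-0.3, -0.1, -0.7]
opening: 0.651
time: 48.65
eef_pos: [0.5597, -0.1735, 0.2644]
tcp_rot: [0.695, 0.719, -0.001, -0.0]
contact_force: [1.0, -0.1, 0.2]
opening: 0.649
now [ 0.5597 -0.1735  0.2644] yaw 92.0 t 48.65 tilt 0.11
shift cm [24.7201  4.5128 13.1108] norm/rows 5.7
turn wz -0.4, rows 0.0
shift if turned first cm [np.float64(24.67), np.float64(4.66), np.float64(13.14)]
mould_a top 0.96 [281. 226.] [0.5411 0.0811] [ 0.0094 -0.0869]
mould_a top 0.76 [208. 228.] [0.5355 0.2857] [0.0125 0.1178]
mould_a top 0.71 [240. 225.] [0.5444 0.1954] [0.0176 0.0272]
mould_a side 0.79 [270. 233.] [0.543  0.0967] [ 0.012  -0.0714]
mould_a side 0.65 [261. 304.] [0.536  0.2857] [0.0129 0.1178]
bar_knob top 0.67 [284. 202.] [0.5938 0.0711] [ 0.0617 -0.0991]
bar_knob side 0.92 [250. 196.] [0.5917 0.0672] [ 0.0594 -0.1029]
tin top 0.42 [374. 206.] [ 0.604  -0.1863] [ 0.0611 -0.3567]
tin side 0.89 [264. 174.] [ 0.5986 -0.1741] [ 0.0563 -0.3442]
cup top 0.66 [168. 268.] [0.4294 0.4035] [-0.0887  0.2399]
cup side 0.66 [310. 378.] [0.429  0.4004] [-0.0892  0.2368]
rule_stick top 0.66 [148. 214.] [0.5835 0.4677] [0.068  0.2976]
rule_stick top 0.38 [372. 206.] [ 0.6058 -0.1823] [ 0.0631 -0.3528]
rule_stick side 0.77 [228. 409.] [0.5676 0.4696] [0.0522 0.3001]
rule_stick side 0.58 [272. 232.] [0.5462 0.0505] [ 0.0133 -0.1177]
```

View pics/t26z.png

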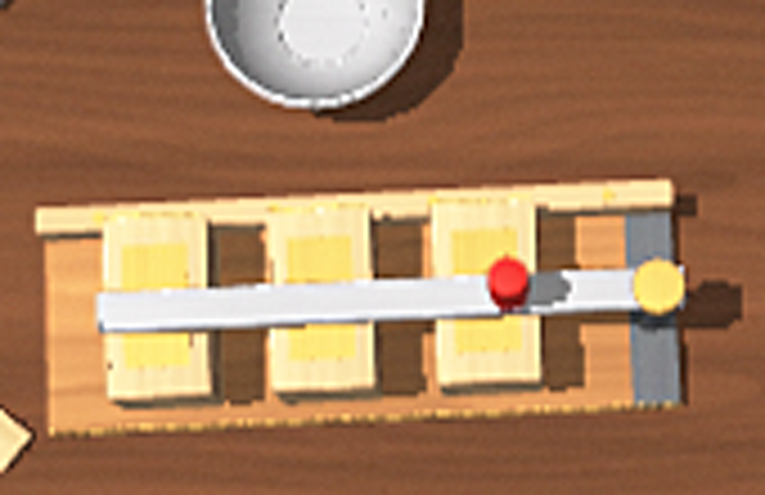

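View pics/s26.png

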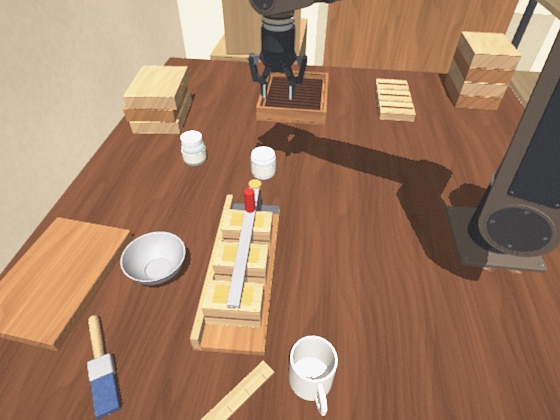

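The bar lies parallel to the bed over all three moulds, and the tin, mug and stick look unmoved in the pictures. I'm handing the job in.

```bash
python3 -m crank '[[-0.3,0,0,0,0,0,0],[-0.3,0,0,0,0,0,0],[-0.3,0,0,0,0,0,0]]'; python3 -c "
from plant import *
print(sign_off())"
```

```text
time: 49.55
eef_pos: [0.5618, -0.1694, 0.2647]
tcp_rot: [0.693, 0.721, 0.0, -0.0]
contact_force: [-0.1, 0.1, -0.3]
opening: 0.646
the job is handed in; nothing more can be done
None
```

The job is done and handed in at about 50 s of the 210 s allowed; `sign_off()` gives no verdict.

**What I did:**
- I swung the hold bar open to about 1.5 rad by its knob.
- All three moulds were present. I turned each one upright until its plate faced the robot and stood it at the bed's front edge. Then I pushed it over high up and slid it against the back stop.
- I swung the bar closed onto its end stop, where it took 20 N with no further travel.

**Last checks:**
- **Moulds:** All three lie plate up and look square to the stop in the pictures. Each took about 10–12 N against it at the same depth. The camera puts their feet at bed x of about 0.009–0.018 (allowed 0–0.025).
- **Hold bar:** It looks parallel to the bed's edge over all three moulds. I judged closure from the pictures and the end-stop force, as the joint angle itself can't be read.
- **Bystanders:** The tin and mug were found within about 7 mm of their first places, and the arm never went close enough to touch them.
- **Disagreement:** The final readings for the measuring stick were about 10–13 mm off its first place, in different directions from the two cameras. It looks unmoved in the pictures, so I take this as network scatter.

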